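# Unhook the kitchen timer and put it on charge

### The arm

A 6-joint arm with a two-finger parallel gripper is mounted at the origin on a cart in front of the work surface, level with it; the furniture and walls round the work are solid. World frame = base frame: x ahead of the robot, y to its left, z up, the work surface at z = 0. Lengths are in m, angles in rad, forces in N, time in s.
With the tool pointing down it reaches from about 0.275 to 0.825 m from the base axis. Payload 5.2 kg.
Tool frame: the origin (TCP) lies at the very end of the fingers, on their centre line; the grasp point (between the pads) lies 19 mm behind it; x points along the fingers, z is the direction in which the jaws open and shut, and the axes are right-handed (so a half turn about x gives the same grasp; the last joint's range is limited). The gripper opens to 93 mm and grips with 3 to 60 N. Pads are 15 mm wide; open, the fingers measure 128 mm over their backs; the gripper's body (75 mm by 188 mm) begins 65 mm behind the grasp point.
Start: joints at [-1.325, 0.259, 1.535, -0, 1.348, -0.203], TCP at [0.239, -0.496, 0.219] pointing down, gripper open.
Joint ranges: [-3.14, 3.14], [-0.91, 2.08], [0.19, 2.58], [-1.22, 4.36], [0.22, 2.71], [-3.12, 3.12]. Speed limits (rad/s): [2.57, 2.57, 3.14, 3.14, 3.14, 3.14].

### API

Orientations are given as a unit quaternion [x, y, z, w].
In Python, from rig import ctrl, imaging gives the robot as it stands.
- The arm moves only by the tool servo_tool, never from a script. Its arguments are lists of equal length, an entry for each row: "delta_pos": the shift along the tool's x, y, z in m, a list of three; "rot": the turn, a rotation vector about the tool's x, y, z in degrees, a list of three; "grip": the closure, from 0 (fully open) to 1 (shut). A call has 1 to 8 rows; each row shifts and turns the commanded pose from where the row before left it, along the tool's axes as they then stand; what a row does not reach is not made up. A row lasts 1/12 s, in which the tool goes at most 41.7 mm and 7.16 degrees, less where a joint would pass 70% of its speed; a pose out of reach is approached as far as the arm can. A call is refused whole if a number of a shift passes 0.0417 or a number of a turn 7.16, either way. A call with a gripper value outside its range is refused whole. The fingers move at their own pace and stop on an object; the grip force is fixed at half the most. Time passes only in rows, so rows that do not move let the fingers close. It gives the time, the measured TCP pose, the force and the opening at its end, in the units of the state.
- ctrl.read_state(): the state, without advancing time (a new reading comes with each control period).
- imaging.get_image(name): name is "scene" or "top"; returns (picture, depth): 400x640x3 uint8, red, green, blue; 400x640 float32, m along the optical axis (not along the pixel's ray), 0 where there is no reading.
- imaging.calibration(name): a dict with "fx", "fy", "cx", "cy" (pixels), "R" (3x3) and "t" (3): a world point X has camera coordinates R X + t. Camera axes: x right, y down, z forward; pixel columns grow to the right and rows downward; lengths in m; the calibration is good to about 2 mm. A picture is of the moment at which its call begins. calibration takes no time and is no camera call.
- ctrl.sign_off(): hands the job in, once; it reports no verdict.
The state is a dict: "clock": time; "joint_positions": joint angles; "dq": joint speeds; "joint_efforts": joint torques, N m; "tcp_pos": TCP position; "ee_rot": TCP orientation; "force": force on the tool from outside, world axes, zero at the start; "torque": the same for the moment, N m; "width": finger opening in m.
Only numpy, scipy, OpenCV 4.12 (cv2) and the standard library are available. Lean on these libraries where they do the work, as an engineer would, in place of code of your own. Each camera call takes 0.05 s, during which the arm holds its last target.

### The job

Take the white kitchen timer off its stud on the hanging board: slide it up until the stud is in the wide end of the keyhole, then lift it away. There is no room for fingers beside it in the charging dock, so first stand it upright on the bare worktop, let go, and take it again front to back; then stand it fully home in the dock with its screen towards the green-marked front, and let go. Keep it upright all the time, leave the thermometer hanging, and do not push the mug, spice jar or tea light about.

Things in the scene. Friction and masses are not known exactly. Their poses are not given: they have to be found in the camera images.
- timer: Kitchen timer to move: white upright box 28 mm thick (x), 56 wide (y), 72 high (z), about 0.12 kg. Origin: centre of its underside; the front with dark screen and three buttons looks along its -x, the back along +x. It hangs upright on one of the two studs (varies), back 1 to 2 mm off the board, by a blind keyhole in its back; no spring or catch.
- timer_slot (a point): Where the stud's neck bears when hung: upper end of the narrow (10 mm) vertical slot, in the timer's back face, on its centre line, 46 mm above its underside.
- timer_wide (a point): Centre of the keyhole's wide end, 22 x 22 mm, in the back face, 22 mm above the underside, straight below the slot. The timer must rise 24 mm (give or take 4) from where it hangs until the stud's head lines up with it, then come straight off the board along the timer's own -x by more than 12 mm.
- timer_face (a point): Point on the timer's front face, 46 mm above its underside, 14 mm in front of its origin: tells which side the screen is on.
- stand: Free-standing hanging board, fixed: dark base 80 (x, from -30 to +50) x 240 (y) x 14 mm and an upright pale board across it, front face at x = +20 mm, 16 mm thick, top 142 mm above the worktop; its dark top rail does not stand proud of the front face. Origin: on its underside; front is -x. Two brass studs on the front face, 116 mm apart.
- stud_left (a point): Root of one stud on the board's front face, 58 mm to the stand's +y, 85 mm above the worktop. The neck (diameter 7 mm, 6 mm long) points along the stand's -x and ends in a head of diameter 13 mm, 4 mm thick; the tip is 10 mm off the board.
- stud_right (a point): The same for the other stud, on the stand's -y side.
- dock: Black charging dock, fixed. Base 96 (x) x 100 (y) x 12 mm; origin: centre of its underside; its front, with a green strip on the base, is -x. Two tall cheeks at y = 32 to 43 mm either side (24 mm deep in x, tops 82 mm up) and low lips at front and back (x = 17.5 to 22.5 mm, tops 24 mm up) leave the timer 4 mm at each side, 3.5 mm front and back.
- dock_seat (a point): Centre of the pocket floor, 12 mm above the worktop: the timer's origin belongs here. The docked timer's top is 84 mm up, 2 mm above the cheeks: fingers fit in front of and behind it, not beside it. Mind the wall cupboards over the back of the worktop (and their handles): beyond about x = 0.5 m keep hand and arm low or short of them.
- thermometer: Bystander hanging on the other stud in the same way: wooden block 28 x 50 x 82 mm with a white scale and a red line. Origin: centre of its underside.
- mug: Bystander: white mug, about 86 mm across without its handle, 118 mm with it, 92 mm high. Origin: centre of the underside of its bounding box; the handle's direction varies. Stands behind the middle of the work.
- spice_jar: Bystander: slim spice jar with a black cap, 41 mm across, 105 mm high, close in front of the stand. Origin: centre of its underside.
- candle: Bystander: tea light, 38 mm across, 15 mm high, close to the front of the dock. Origin: centre of its underside.
There are look-alikes about, which are no part of the job. What is shaped like the timer but blue or pink is not meant.

How it is judged:
On the way, in this order (a step that is already met when the one before it is completed fails the run):
1. the timer is slid up its slot, at least 17 mm above where it hung, with the stud still in the keyhole (z of timer in the frame of stand above 0.056 m and x of timer in the frame of stand above -0.004 m and angle between timer's own z axis and vertical below 0.3 rad), for 0.02 s.
2. the timer stands upright on the bare worktop, let go and at rest (height (world z) of timer below 0.006 m and angle between timer's own z axis and vertical below 0.12 rad and linear speed of timer below 0.02 m/s and contact force between the fingers and timer below 0.1 N), for 0.2 s.
At the end, for the whole second after the job is handed in: The timer stands at rest in the dock, not held: its origin within 9 mm sideways of the seat and less than 5 mm above the pocket floor, within 0.12 rad of upright, with its screen on the dock's front side (face centre at least 6 mm to the dock's -x) (horizontal distance between timer and dock_seat below 0.009 m and z of timer in the frame of dock_seat below 0.005 m and angle between timer's own z axis and vertical below 0.12 rad and x of timer_face in the frame of dock below -0.006 m and linear speed of timer below 0.02 m/s and contact force between the fingers and timer below 0.1 N); the robot touches nothing.
It fails at once if the timer is tipped more than 0.6 rad (angle between timer's own z axis and vertical above 0.6 rad).
It fails at once if the thermometer is moved more than 20 mm from where it hung (distance of thermometer from where it was at the start of the episode above 0.02 m).
It fails at once if the mug is pushed more than 20 mm (distance of mug from where it was at the start of the episode above 0.02 m).
It fails at once if the spice jar is pushed more than 20 mm (distance of spice_jar from where it was at the start of the episode above 0.02 m).
It fails at once if the tea light is pushed more than 20 mm (distance of candle from where it was at the start of the episode above 0.02 m).
It also fails if it takes over 64 s, if anything falls off the work surface, if the arm or the gripper's body presses on something with over 40 N, if the wrist force passes 120 N, or if a joint passes its speed limit or range.

## Working session

There is one attempt and no reset: what is moved stays moved. The work goes in short steps, Python scripts to look and compute and a tool call to move; the robot and the scene stay as the last step left them, time stands still between calls to the robot, and variables do not carry over. Pictures are saved under pics/ and viewed, and the job is handed in when it is done.

Besides the shell and the picture viewer there is one more tool, called after "Emit:" by a JSON object that holds its "op" and its "data". servo_tool: Moves the arm, as the interface text tells. Its arguments: {"type":"object","properties":{"delta_pos":{"type":"array","items":{"type":"array","items":{"type":"number"}}},"rot":{"type":"array","items":{"type":"array","items":{"type":"number"}}},"grip":{"type":"array","items":{"type":"number"}}},"required":["delta_pos","rot","grip"]}

```bash
ls; mkdir -p pics; python3 - <<'E'
from rig import ctrl, imaging
import cv2,numpy as np
for n in ("scene","top"):
    im,d=imaging.get_image(n); cv2.imwrite(f"pics/{n}0.png",im[:,:,::-1]); np.savez(f"{n}0.npz",im=im,d=d)
    c=imaging.calibration(n); print({k:np.round(v,3).tolist() for k,v in c.items()}, -np.array(c['R']).T@c['t'])
print(ctrl.read_state())
E
```

```text
pics
{'fx': 378.086, 'fy': 378.086, 'cx': 316.854, 'cy': 201.232, 'R': [[-0.83, -0.558, -0.013], [-0.414, 0.632, -0.655], [0.374, -0.538, -0.756]], 't': [0.332, 0.287, 0.795]} [0.0974347  0.43122616 0.79313716]
{'fx': 496.717, 'fy': 496.717, 'cx': 330.838, 'cy': 198.866, 'R': [[-0.301, -0.954, -0.011], [-0.815, 0.263, -0.516], [0.495, -0.146, -0.857]], 't': [0.071, 0.422, 1.494]} [-0.37388317  0.17501959  1.49871958]
{'clock': 0.1, 'joint_positions': array([-1.32480070e+00,  2.59238989e-01,  1.53597490e+00, -7.07527537e-06,
        1.34801212e+00, -2.02778124e-01]), 'dq': array([-8.93582903e-04, -5.72566891e-04, -3.26747291e-03, -1.48164027e-03,
        4.23519613e-04, -7.93948779e-05]), 'joint_efforts': array([ 1.84000935e-03, -4.38208258e+01, -2.84643710e+01,  7.18542980e-02,
        3.60347761e-02, -4.20273250e-05]), 'tcp_pos': array([ 0.23852916, -0.49503044,  0.2179171 ]), 'ee_rot': array([ 0.3766081 ,  0.59913853, -0.37581278,  0.59830102]), 'force': array([1.07673781, 0.32828215, 0.78652025]), 'torque': array([-0.04853843, -0.01530324,  0.00813207]), 'width': 0.09261703097623815}
```

View pics/scene0.png

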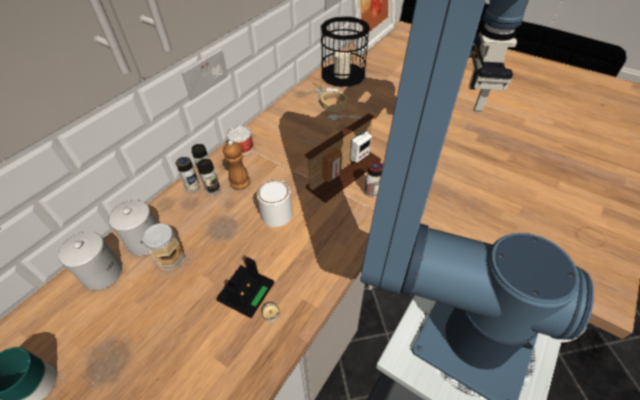

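View pics/top0.png

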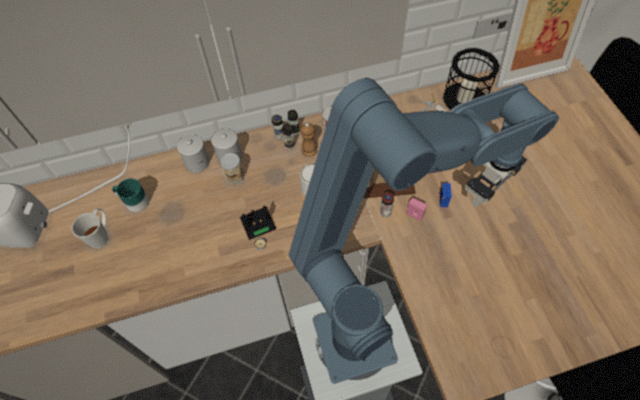

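The scene view shows the white timer on the board at about (361,148), the thermometer at (336,168), the jar at (373,178), the mug at (275,203), the dock at (247,288) and the tea light at (270,311). In the top view the arm hides the board, and the blue and pink look-alikes stand at (445,194) and (416,207). I'll enlarge these areas.

```bash
cat > h.py <<'E'
import numpy as np,cv2
from rig import ctrl,imaging
def cal(n):
    c=imaging.calibration(n); return c['fx'],c['fy'],c['cx'],c['cy'],np.array(c['R']),np.array(c['t'])
def cloud(n,d):
    fx,fy,cx,cy,R,t=cal(n); v,u=np.mgrid[:d.shape[0],:d.shape[1]]
    P=np.stack([(u-cx)/fx*d,(v-cy)/fy*d,d],-1); W=(P-t)@R; W[d==0]=np.nan; return W
def proj(n,X):
    fx,fy,cx,cy,R,t=cal(n); c=np.atleast_2d(X)@R.T+t; return np.c_[fx*c[:,0]/c[:,2]+cx,fy*c[:,1]/c[:,2]+cy]
def crop(im,u0,v0,u1,v1,k,f):
    cv2.imwrite(f,cv2.resize(im[v0:v1,u0:u1,::-1],None,fx=k,fy=k,interpolation=cv2.INTER_CUBIC))
E
python3 - <<'E'
from h import *
a=np.load('scene0.npz');b=np.load('top0.npz')
crop(a['im'],290,100,410,210,6,'pics/s_board.png')
crop(a['im'],200,170,310,330,3.7,'pics/s_dock.png')
W=cloud('scene',a['d'])
for u,v in [(361,148),(359,141),(365,152),(353,158),(336,168),(320,195),(373,178),(375,168),(275,203),(247,288),(262,297),(250,262),(270,311),(340,150)]: print(u,v,W[v,u].round(3))
E
```

```text
361 148 [ 0.455 -0.307  0.084]
359 141 [ 0.461 -0.303  0.109]
365 152 [ 0.449 -0.324  0.059]
353 158 [ 0.471 -0.293  0.048]
336 168 [ 0.475 -0.206  0.077]
320 195 [ 0.488 -0.147  0.014]
373 178 [ 0.373 -0.227  0.077]
375 168 [ 0.375 -0.237  0.105]
275 203 [ 0.528 -0.008  0.091]
247 288 [0.47  0.182 0.015]
262 297 [0.428 0.179 0.013]
250 262 [0.474 0.151 0.081]
270 311 [0.391 0.196 0.015]
340 150 [ 0.494 -0.256  0.096]
```

View pics/s_board.png

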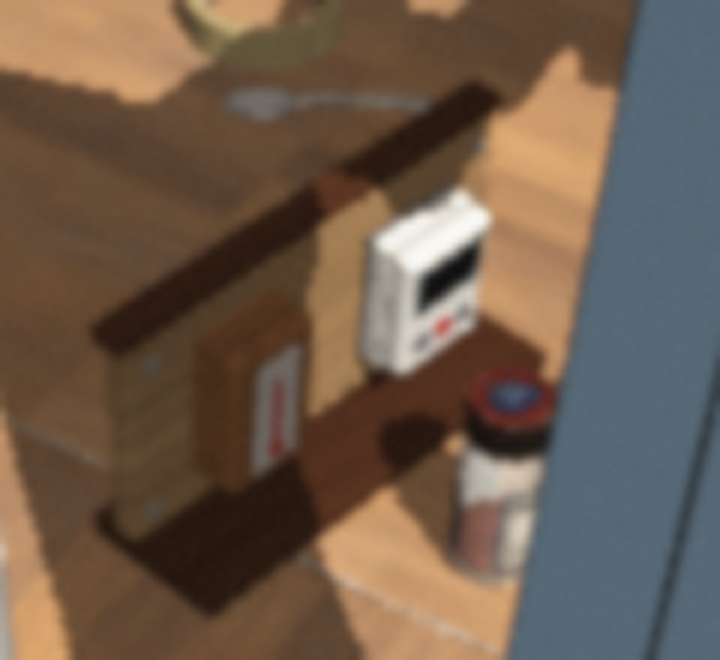

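View pics/s_dock.png

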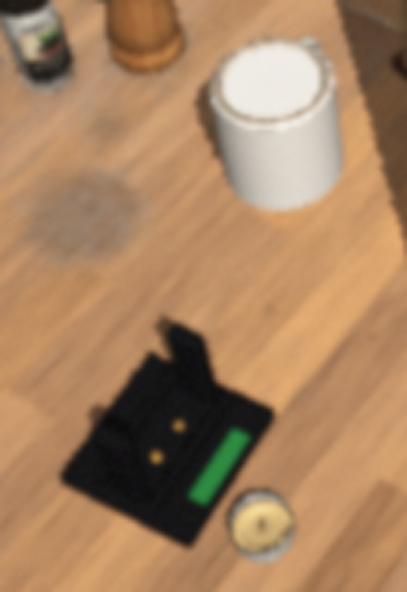

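```bash
python3 - <<'E'
from h import *
a=np.load('scene0.npz');im=a['im'].astype(int);W=cloud('scene',a['d'])
v,u=np.mgrid[:400,:640]
def sel(n,box,m):
    b=(u>=box[0])&(u<=box[2])&(v>=box[1])&(v<=box[3]); P=W[b&m&np.isfinite(W[...,0])]; print(n,len(P),P.min(0).round(3),np.median(P,0).round(3),P.max(0).round(3)); return P
z=W[...,2]
st=sel('rail',(300,110,385,165),(z>0.137)&(z<0.150))
def pca(P):
    c=P[:,:2].mean(0);U,S,V=np.linalg.svd(P[:,:2]-c); 
    r=(P[:,:2]-c)@V.T; print(' c',c.round(4),'dir',V[0].round(4),'yaw of y-axis',np.degrees(np.arctan2(-V[0][0]*np.sign(V[0][1]),V[0][1]*np.sign(V[0][1]))).round(2),r.min(0).round(4),r.max(0).round(4),(r.min(0)+r.max(0))/2)
pca(st)
bs=sel('base',(300,140,400,210),(abs(z-0.014)<0.004)&(im.sum(2)<200));pca(bs)
dk=sel('dockbase',(205,240,290,330),(abs(z-0.012)<0.004)&((im.sum(2)<150)|((im[...,1]>im[...,0]+40))))
r=cv2.minAreaRect(dk[:,:2].astype(np.float32)*1000);print(r)
tall=sel('cheeks',(205,240,290,330),(z>0.03)); 
top=sel('cheektops',(205,240,290,330),(z>0.077));print(top.round(3))
gr=sel('green',(205,240,290,330),(im[...,1]>im[...,0]+40));print(gr.mean(0))
mg=sel('mug',(250,170,300,235),(z>0.085));print(cv2.minAreaRect(mg[:,:2].astype(np.float32)*1000))
j=sel('jar',(355,155,390,205),(z>0.098));print(cv2.minEnclosingCircle(j[:,:2].astype(np.float32)*1000))
cd=sel('candle',(255,295,285,325),(z>0.01)&(im[...,0]>im[...,1])&(im.sum(2)>300));print(cv2.minEnclosingCircle(cd[:,:2].astype(np.float32)*1000))
tm=sel('timer',(345,125,378,165),(im.min(2)>120)&(z>0.03)&(z<0.12))
tt=tm[tm[:,2]>0.106];print(len(tt),cv2.minAreaRect(tt[:,:2].astype(np.float32)*1000))
# worktop front edge
for y in (-.3,-.2,-.1,0,.1):
    pass
E
```

```text
rail 478 [ 0.468 -0.39   0.137] [ 0.502 -0.255  0.141] [ 0.536 -0.145  0.145]
 c [ 0.5022 -0.2583] dir [0.2109 0.9775] yaw of y-axis -12.18 [-0.1343 -0.0132] [0.1165 0.01  ] [-0.00889104 -0.0016139 ]
base 902 [ 0.392 -0.373  0.01 ] [ 0.469 -0.234  0.013] [ 0.544 -0.137  0.018]
 c [ 0.4706 -0.239 ] dir [0.2491 0.9685] yaw of y-axis -14.42 [-0.1374 -0.0522] [0.1009 0.0784] [-0.01825091  0.01309096]
dockbase 1116 [0.421 0.134 0.008] [0.464 0.186 0.012] [0.524 0.239 0.016]
((472.90740966796875, 186.0115203857422), (95.7536392211914, 98.28372192382812), 7.10768985748291)
cheeks 324 [0.456 0.143 0.03 ] [0.469 0.218 0.064] [0.488 0.23  0.084]
cheektops 103 [0.457 0.143 0.077] [0.472 0.219 0.081] [0.488 0.229 0.084]
[[0.488 0.148 0.081]
 [0.486 0.147 0.082]
 [0.485 0.145 0.08 ]
 [0.487 0.152 0.084]
 [0.487 0.15  0.08 ]
 [0.484 0.149 0.082]
 [0.483 0.147 0.08 ]
 [0.481 0.146 0.081]
 [0.479 0.146 0.082]
 [0.477 0.144 0.081]
 [0.487 0.153 0.08 ]
 [0.484 0.152 0.082]
 [0.481 0.152 0.084]
 [0.482 0.149 0.08 ]
 [0.48  0.148 0.079]
 [0.478 0.147 0.08 ]
 [0.475 0.146 0.081]
 [0.473 0.145 0.082]
 [0.
[... 1808 characters left out ...]
09] [0.436 0.18  0.013] [0.446 0.206 0.016]
[0.43612027 0.18032569 0.01253679]
mug 660 [ 0.514 -0.076  0.085] [ 0.555 -0.033  0.088] [0.597 0.007 0.095]
((555.3939819335938, -33.125457763671875), (83.7907485961914, 80.89525604248047), 41.282230377197266)
jar 719 [ 0.212 -0.264  0.098] [0.231 0.073 0.393] [0.399 0.088 0.449]
((301.9560546875, -90.85433959960938), 193.71876525878906)
candle 61 [0.372 0.177 0.01 ] [0.39  0.196 0.013] [0.411 0.215 0.018]
((391.9291076660156, 196.3641357421875), 19.67782211303711)
timer 366 [ 0.445 -0.378  0.041] [ 0.459 -0.304  0.094] [ 0.482 -0.287  0.113]
134 ((464.2403869628906, -318.0841369628906), (59.135501861572266, 29.535106658935547), 77.00713348388672)
```

```bash
cat >> h.py <<'E'
def T(x,y,yaw,z=0):
    c,s=np.cos(np.radians(yaw)),np.sin(np.radians(yaw)); return np.array([[c,-s,0,x],[s,c,0,y],[0,0,1,z],[0,0,0,1]])
def box(M,x0,x1,y0,y1,z0,z1):
    P=np.array([[x,y,z] for x in(x0,x1) for y in(y0,y1) for z in(z0,z1)]); return P@M[:3,:3].T+M[:3,3]
ED=[(0,1),(2,3),(4,5),(6,7),(0,2),(1,3),(4,6),(5,7),(0,4),(1,5),(2,6),(3,7)]
def draw(im,n,P,u0,v0,k,col):
    q=((proj(n,P)-[u0,v0]+.5)*k-.5)
    for i,j in ED: cv2.line(im,tuple(int(round(t)) for t in q[i]),tuple(int(round(t)) for t in q[j]),col,1,cv2.LINE_AA)
E
cat > ov.py <<'E'
from h import *
a=np.load('scene0.npz');k=6;u0,v0=295,105
im=cv2.resize(a['im'][v0:205,u0:400,::-1],None,fx=k,fy=k,interpolation=cv2.INTER_CUBIC)
W=cloud('scene',a['d']);v,u=np.mgrid[:400,:640]
m=(abs(W[...,2]-0.1415)<.003)&(u>300)&(u<385)&(v>110)&(v<165)&(a['im'].sum(2)<300)
r=cv2.minAreaRect(W[m][:,:2].astype(np.float32)*1000);print(r)
# board front face plane: pale points
yaw=-13.
ax=np.array([np.cos(np.radians(yaw)),np.sin(np.radians(yaw))])
B=(W[...,2]>.03)&(W[...,2]<.125)&(u>305)&(u<355)&(v>120)&(v<200)
P=W[B]; s=P[:,:2]@ax; h,e=np.histogram(s,bins=np.arange(.44,.62,.003)); print(list(zip(e.round(3),h)))
P=P[(s>e[h.argmax()]-.004)&(s<e[h.argmax()]+.007)]
A=np.linalg.lstsq(np.c_[P[:,1],np.ones(len(P))],P[:,0],rcond=None)[0];print('front face x=',A,'yaw',-np.degrees(np.arctan(A[0])))
import sys
sx,sy,yw=map(float,sys.argv[1:4]); M=T(sx,sy,yw)
draw(im,'scene',box(M,-.03,.05,-.12,.12,0,.014),u0,v0,k,(0,255,0))
draw(im,'scene',box(M,.02,.036,-.12,.12,.014,.142),u0,v0,k,(0,255,255))
draw(im,'scene',box(M,.02-.0015-.028,.0185,-.058-.028,-.058+.028,.039,.111),u0,v0,k,(255,0,255))
cv2.imwrite('pics/ov_%s.png'%sys.argv[4],im)
print('timer origin',M@[.0045,-.058,.039,1])
E
python3 ov.py 0.474 -0.253 -13 a
```

```text
((501.2997131347656, -267.4760437011719), (250.20849609375, 22.090879440307617), 77.80382537841797)
[(np.float64(0.44), np.int64(0)), (np.float64(0.443), np.int64(0)), (np.float64(0.446), np.int64(0)), (np.float64(0.449), np.int64(0)), (np.float64(0.452), np.int64(0)), (np.float64(0.455), np.int64(0)), (np.float64(0.458), np.int64(0)), (np.float64(0.461), np.int64(0)), (np.float64(0.464), np.int64(0)), (np.float64(0.467), np.int64(0)), (np.float64(0.47), np.int64(0)), (np.float64(0.473), np.int64(0)), (np.float64(0.476), np.int64(0)), (np.float64(0.479), np.int64(0)), (np.float64(0.482), np.int64(0)), (np.float64(0.485), np.int64(0)), (np.float64(0.488), np.int64(0)), (np.float64(0.491), np.int64(0)), (np.float64(0.494), np.int64(0)), (np.float64(0.497), np.int64(0)), (np.float64(0.5), np.int64(0)), (np.float64(0.503), np.int64(1)), (np.float64(0.506), np.int64(122)), (np.float64(0.509), np.int64(150)), (np.float64(0.512), np.int64(40)), (np.float64(0.515), np.int64(25)), (np.float64(0.518), np.int64(35)), (np.float64(0.521), np.int64(51)), (np.float64(0.524), np.int64(49)), (np.floa
[... 443 characters left out ...]
np.float64(0.566), np.int64(0)), (np.float64(0.569), np.int64(0)), (np.float64(0.572), np.int64(0)), (np.float64(0.575), np.int64(0)), (np.float64(0.578), np.int64(0)), (np.float64(0.581), np.int64(0)), (np.float64(0.584), np.int64(0)), (np.float64(0.587), np.int64(0)), (np.float64(0.59), np.int64(0)), (np.float64(0.593), np.int64(0)), (np.float64(0.596), np.int64(0)), (np.float64(0.599), np.int64(0)), (np.float64(0.602), np.int64(0)), (np.float64(0.605), np.int64(0)), (np.float64(0.608), np.int64(0)), (np.float64(0.611), np.int64(0)), (np.float64(0.614), np.int64(0))]
front face x= [0.22341949 0.55061987] yaw -12.594161385350123
timer origin [ 0.4653375  -0.31052574  0.039       1.        ]
```

View pics/ov_a.png

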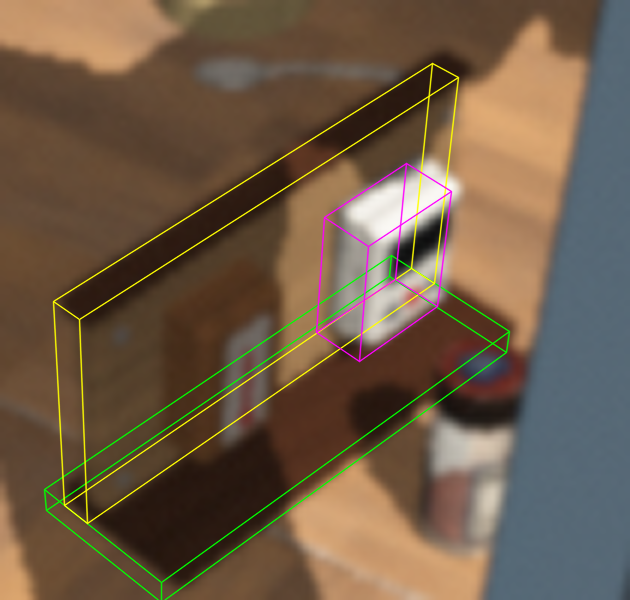

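```bash
python3 ov.py 0.473 -0.263 -12.5 b | tail -1
```

```text
timer origin [ 0.46483983 -0.32059915  0.039       1.        ]
```

View pics/ov_b.png

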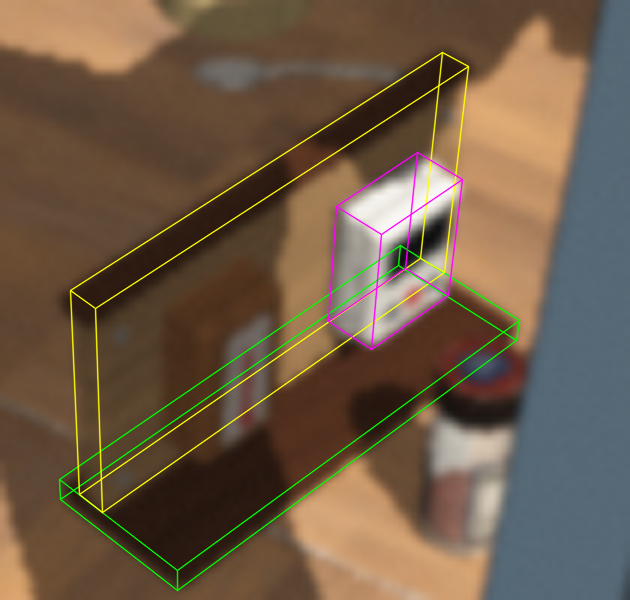

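```bash
python3 ov.py 0.469 -0.261 -12.5 c | tail -1
```

```text
timer origin [ 0.46083983 -0.31859915  0.039       1.        ]
```

View pics/ov_c.png

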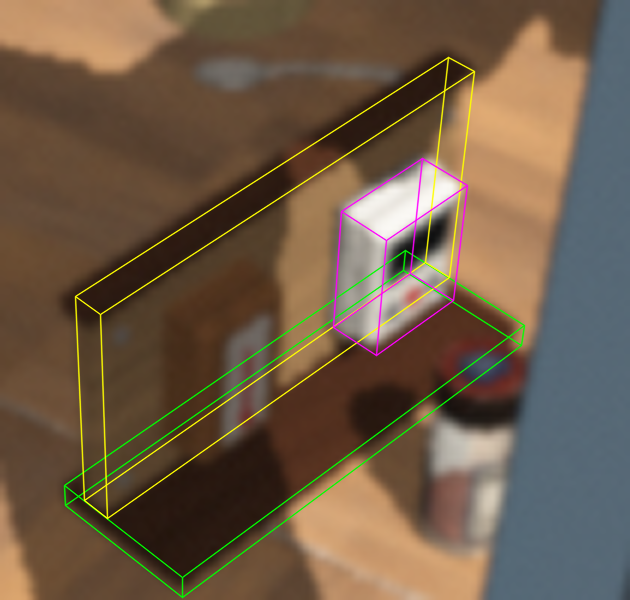

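```bash
cat > fit.py <<'E'
from h import *
from scipy.optimize import minimize
def sil(n,P,u0,v0,k,sh):
    q=((proj(n,P)-[u0,v0]+.5)*k-.5); m=np.zeros(sh,np.uint8); cv2.fillConvexPoly(m,cv2.convexHull((q*16).round().astype(np.int32)),1,cv2.LINE_8,4); return m
def fit(n,im,u0,v0,u1,v1,thr,bx,p0,seg=None):
    k=8
    c=cv2.resize(im[v0:v1,u0:u1],None,fx=k,fy=k,interpolation=cv2.INTER_CUBIC).astype(int)
    m=thr(c).astype(np.uint8); nn,l,s,_=cv2.connectedComponentsWithStats(m); i=1+s[1:,4].argmax(); m=(l==i).astype(np.uint8)
    m=cv2.morphologyEx(m,cv2.MORPH_CLOSE,np.ones((61,61)))
    def f(p):
        q=sil(n,box(T(p[0]/1000,p[1]/1000,p[2]),*bx),u0,v0,k,m.shape); return (q!=m).sum()/m.sum()
    r=min((minimize(f,p0,method='Nelder-Mead',options=dict(initial_simplex=np.array(p0)+np.array([[0,0,0],[s*6,0,0],[0,s*6,0],[0,0,s*6]]))) for s in (1,-1,.5)),key=lambda r:r.fun)
    o=c[:,:,::-1].astype(np.uint8).copy(); q=sil(n,box(T(r.x[0]/1000,r.x[1]/1000,r.x[2]),*bx),u0,v0,k,m.shape)
    for mm,col in((m,(0,255,0)),(q,(255,0,255))): cv2.drawContours(o,cv2.findContours(mm,0,1)[0],-1,col,1)
    return r.x,r.fun,o
E
python3 - <<'E'
from fit import *
im=np.load('scene0.npz')['im']
for t in (85,100,115):
  x,e,o=fit('scene',im,340,122,385,170,lambda c:(c.min(2)>t)&(c.max(2)-c.min(2)<45),(-.014,.014,-.028,.028,.039,.111),[463,-317,-12.5]); print(t,x,e)
cv2.imwrite('pics/fit1.png',o)
E
```

```text
85 [ 464.89704119 -319.8610889    -9.92413479] 0.058942437271385484
100 [ 464.7447599  -321.31831332   -5.9888008 ] 0.08248393716150301
115 [ 464.60571155 -322.38679306   -3.2761312 ] 0.1068774537296691
```

View pics/fit1.png

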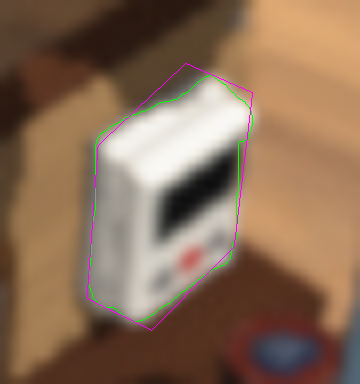

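```bash
cat > plan.py <<'E'
from h import *
from scipy.spatial.transform import Rotation as Ro
import sys
def go(x,y,z,jaw):  # jaw yaw deg: direction of tool z in world, tool x down
    s=ctrl.read_state(); R=Ro.from_quat(s['ee_rot']); p=s['tcp_pos']
    best=None
    for j in (jaw,jaw+180):
        zx=np.array([np.cos(np.radians(j)),np.sin(np.radians(j)),0]); X=np.array([0,0,-1.]); Y=np.cross(zx,X)
        G=Ro.from_matrix(np.c_[X,Y,zx]); rv=(R.inv()*G).as_rotvec(degrees=True)
        print('jaw',j,'rotvec tool deg',rv.round(2), 'dpos tool now',(R.inv().apply(np.array([x,y,z])-p)*1000).round(1),'after turn',(G.inv().apply(np.array([x,y,z])-p)*1000).round(1))
    jz=R.as_matrix()[:,2]; print('t',s['clock'],'tcp',p.round(4),'jaw now',np.degrees(np.arctan2(jz[1],jz[0])).round(2),'toolY',R.as_matrix()[:,1].round(3),'q',s['joint_positions'].round(3),'F',s['force'].round(2),'w',round(s['width'],4))
if __name__=='__main__': go(*map(float,sys.argv[1:5]))
E
python3 plan.py 0.464 -0.3185 0.22 77.5
```

```text
jaw 77.5 rotvec tool deg [-1.4179e+02 -2.0000e-02 -1.2000e-01] dpos tool now [ -1.9 279.7 -61.2] after turn [  -2.1 -181.9  221.1]
jaw 257.5 rotvec tool deg [ 3.821e+01 -9.000e-02  1.000e-02] dpos tool now [ -1.9 279.7 -61.2] after turn [  -2.1  181.9 -221.1]
t 0.1 tcp [ 0.2385 -0.495   0.2179] jaw now -64.29 toolY [0.901 0.434 0.   ] q [-1.325  0.259  1.536 -0.     1.348 -0.203] F [1.08 0.33 0.79] w 0.0926
```

```bash
python3 - <<'E'
from h import *
for n in('scene','top'):
    W=cloud(n,np.load(n+'0.npz')['d'])
    m=abs(W[...,2])<.004
    for y in np.arange(-.5,.3,.05):
        s=m&(abs(W[...,1]-y)<.012); x=W[s][:,0]
        if len(x): print(n,y.round(2),len(x),x.min().round(3),x.max().round(3))
E
```

```text
scene -0.5 1609 -0.259 0.885
scene -0.45 1732 -0.264 0.884
scene -0.4 1844 -0.267 0.884
scene -0.35 1797 -0.272 0.886
scene -0.3 1376 -0.271 0.885
scene -0.25 1251 -0.271 0.838
scene -0.2 971 -0.271 0.883
scene -0.15 896 0.327 0.885
scene -0.1 891 -0.151 0.884
scene -0.05 1186 -0.15 0.884
scene -0.0 1744 -0.15 0.829
scene 0.05 2158 -0.149 0.887
scene 0.1 2537 -0.056 0.887
scene 0.15 2367 -0.003 0.867
scene 0.2 1011 0.289 0.677
scene 0.25 2082 0.289 0.887
top -0.5 1281 -0.268 0.892
top -0.45 1160 -0.269 0.891
top -0.4 1236 -0.268 0.474
top -0.35 1073 -0.268 0.429
top -0.3 1272 -0.269 0.441
top -0.25 1122 -0.26 0.448
top -0.2 1156 -0.241 0.461
top -0.15 656 -0.149 0.889
top -0.1 374 -0.148 0.887
top -0.05 217 -0.149 0.834
top -0.0 262 -0.149 0.88
top 0.05 562 -0.149 0.889
top 0.1 897 -0.146 0.887
top 0.15 1172 -0.133 0.887
top 0.2 325 0.29 0.759
top 0.25 504 0.289 0.712
```

Emit:
{"op": "servo_tool", "data": {"delta_pos": [[0, 0.035, -0.008], [0, 0.035, -0.008], [0, 0.035, -0.008], [0, 0.035, -0.008], [0, 0.035, -0.008], [0, 0.035, -0.008], [0, 0.035, -0.008], [0, 0.035, -0.005]], "rot": [[0, 0, 0], [0, 0, 0], [0, 0, 0], [0, 0, 0], [0, 0, 0], [0, 0, 0], [0, 0, 0], [0, 0, 0]], "grip": [0, 0, 0, 0, 0, 0, 0, 0]}}

```text
clock: 0.77
tcp_pos: [0.4653, -0.3172, 0.2183]
ee_rot: [0.376, 0.599, -0.376, 0.598]
force: [0.5, 0.8, 0.5]
width: 0.0927
```

Emit:
{"op": "servo_tool", "data": {"delta_pos": [[0, 0, 0], [0, 0, 0], [0, 0, 0], [0, 0, 0], [0, 0, 0], [0, 0, 0], [0, 0, 0], [0, 0, 0]], "rot": [[6.5, 0, 0], [6.5, 0, 0], [6.5, 0, 0], [6.5, 0, 0], [6.5, 0, 0], [5.7, 0, 0], [0, 0, 0], [0, 0, 0]], "grip": [0, 0, 0, 0, 0, 0, 0, 0]}}

```text
clock: 1.43
tcp_pos: [0.4643, -0.3189, 0.2183]
ee_rot: [-0.551, -0.444, 0.551, -0.443]
force: [0.9, -0.1, 1.1]
width: 0.0933
```

```bash
python3 plan.py 0.464 -0.3185 0.16 77.5; python3 - <<'E'
from h import *
for n in ("scene","top"):
    im,d=imaging.get_image(n); np.savez(f"{n}1.npz",im=im,d=d)
    if n=='scene': crop(im,280,60,440,220,4,'pics/s1.png')
    else: crop(im,330,120,480,240,5,'pics/t1.png')
E
```

```text
jaw 77.5 rotvec tool deg [-1.7981e+02 -6.0000e-02 -4.0000e-02] dpos tool now [58.3 -0.3 -0.3] after turn [58.3  0.4  0.3]
jaw 257.5 rotvec tool deg [ 0.19 -0.03  0.04] dpos tool now [58.3 -0.3 -0.3] after turn [58.3 -0.4 -0.3]
t 1.4333 tcp [ 0.4643 -0.3189  0.2183] jaw now -102.31 toolY [ 0.977 -0.213 -0.001] q [-0.8    0.283  1.503  0.     1.357  0.986] F [ 0.89 -0.1   1.07] w 0.0933
```

View pics/s1.png

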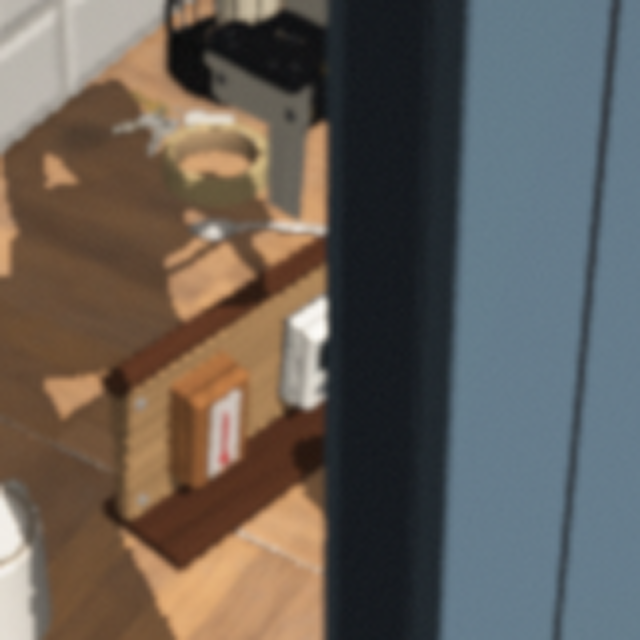

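View pics/t1.png

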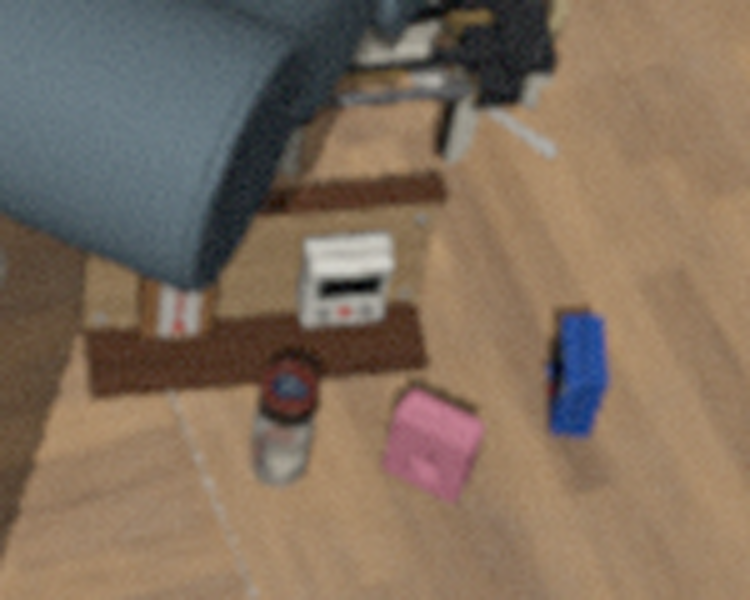

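The top view now shows the whole timer, at crop (345,280), with the jar at crop (285,420). The scene view is mostly blocked by the arm. I'll fit the timer from the top view.

```bash
python3 - <<'E'
from fit import *
a=np.load('top1.npz');im=a['im']
for t in (110,125,140):
  x,e,o=fit('top',im,385,160,415,192,lambda c:(c.min(2)>t)&(c.max(2)-c.min(2)<40),(-.014,.014,-.028,.028,.039,.111),[464,-318,-12.5]); print(t,x,e)
cv2.imwrite('pics/fit2.png',cv2.resize(o,None,fx=2,fy=2))
W=cloud('top',a['d']);v,u=np.mgrid[:400,:640]
m=(u>385)&(u<415)&(v>160)&(v<192)&(im.min(2)>120)&(abs(W[...,2]-.111)<.004);print(cv2.minAreaRect(W[m][:,:2].astype(np.float32)*1000))
m=(u>375)&(u<420)&(v>150)&(v<166)&(abs(W[...,2]-.142)<.004);P=W[m];print('rail',np.polyfit(P[:,1],P[:,0],1),len(P))
E
```

```text
110 [ 467.44343651 -318.52625099  -15.73405211] 0.08019225904376423
125 [ 467.86044943 -318.42230247  -20.80838358] 0.14944111007103134
140 [ 503.88968264 -338.62320502  -13.41551529] 1.104004854368932
((463.9190368652344, -315.2712707519531), (54.04439163208008, 30.914291381835938), 77.32518768310547)
rail [0.19597557 0.55362875] 159
```

View pics/fit2.png

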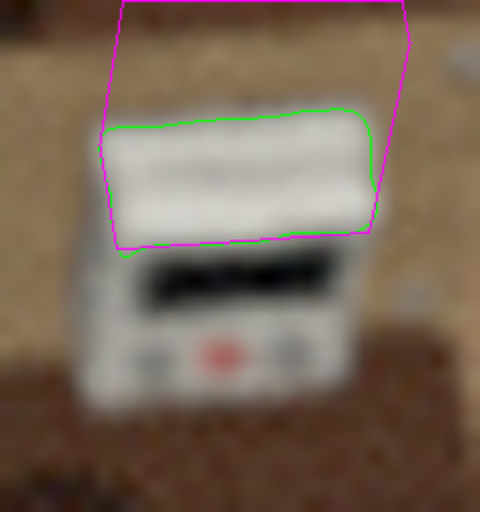

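Emit:
{"op": "servo_tool", "data": {"delta_pos": [[0.024, 0, -0.001], [0.024, 0, 0], [0.024, 0, 0], [0.024, 0, 0], [0.02, 0, 0], [0.015, 0, 0], [0.01, 0, 0], [0.005, 0, 0]], "rot": [[0, 0, 0], [0, 0, 0], [0, 0, 0], [0, 0, 0], [0, 0, 0], [0, 0, 0], [0, 0, 0], [0, 0, 0]], "grip": [0, 0, 0, 0, 0, 0, 0, 0]}}

```text
clock: 2.2
tcp_pos: [0.4641, -0.3176, 0.0711]
ee_rot: [-0.551, -0.444, 0.551, -0.442]
force: [0.0, -0.5, -1.4]
width: 0.093
```

```bash
python3 plan.py 0.464 -0.3175 0.072 77.5; python3 - <<'E'
from h import *
im,d=imaging.get_image('top'); crop(im,340,120,460,220,6,'pics/t2.png')
E
```

```text
jaw 77.5 rotvec tool deg [-1.7992e+02 -1.8000e-01 -1.2000e-01] dpos tool now [-0.9 -0.1 -0.1] after turn [-0.9  0.1  0.1]
jaw 257.5 rotvec tool deg [ 0.08 -0.07  0.11] dpos tool now [-0.9 -0.1 -0.1] after turn [-0.9 -0.1 -0.1]
t 2.2 tcp [ 0.4641 -0.3176  0.0711] jaw now -102.42 toolY [ 0.977 -0.215 -0.002] q [-0.798  0.421  1.692  0.     1.031  0.989] F [ 0.   -0.48 -1.39] w 0.093
```

View pics/t2.png

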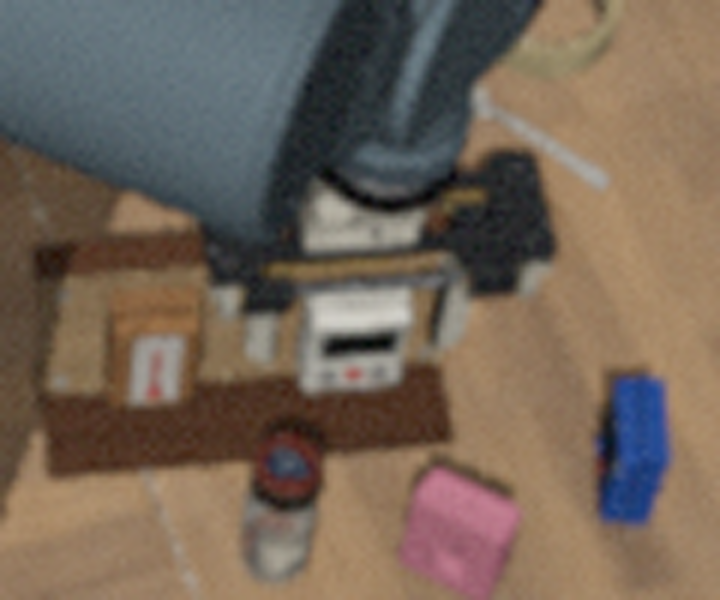

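The fingers sit either side of the timer, at crop (262,335) and (450,300), with the timer between them at (355,340). Closing now.

Emit:
{"op": "servo_tool", "data": {"delta_pos": [[0, 0, 0], [0, 0, 0], [0, 0, 0], [0, 0, 0], [0, 0, 0], [0, 0, 0], [0, 0, 0], [0, 0, 0]], "rot": [[0, 0, 0], [0, 0, 0], [0, 0, 0], [0, 0, 0], [0, 0, 0], [0, 0, 0], [0, 0, 0], [0, 0, 0]], "grip": [1, 1, 1, 1, 1, 1, 1, 1]}}

```text
clock: 2.92
tcp_pos: [0.4648, -0.3183, 0.0731]
ee_rot: [-0.551, -0.442, 0.551, -0.443]
force: [-0.4, -0.2, 3.2]
width: 0.056
```

Emit:
{"op": "servo_tool", "data": {"delta_pos": [[-0.006, 0, 0], [-0.006, 0, 0], [-0.006, 0, 0], [-0.006, 0, 0], [0, 0, 0], [0, 0, 0]], "rot": [[0, 0, 0], [0, 0, 0], [0, 0, 0], [0, 0, 0], [0, 0, 0], [0, 0, 0]], "grip": [1, 1, 1, 1, 1, 1]}}

```text
clock: 3.42
tcp_pos: [0.4648, -0.3182, 0.0972]
ee_rot: [0.551, 0.442, -0.551, 0.443]
force: [-0.7, 0.9, -1.4]
width: 0.0558
```

```bash
python3 - <<'E'
from h import *
im,d=imaging.get_image('top'); crop(im,340,120,460,220,6,'pics/t3.png')
W=cloud('top',d);v,u=np.mgrid[:400,:640]
m=(u>385)&(u<412)&(v>155)&(v<185)&(im.min(2)>120)&(W[...,2]>.03)&(W[...,2]<.15);z=W[m][:,2];print(np.histogram(z,bins=np.arange(.05,.16,.005)))
E
```

```text
(array([ 0,  0,  2,  5, 10,  7, 13, 14, 15,  3,  5,  5,  8,  6, 19, 23, 60,
       40,  2,  0,  0]), array([0.05 , 0.055, 0.06 , 0.065, 0.07 , 0.075, 0.08 , 0.085, 0.09 ,
       0.095, 0.1  , 0.105, 0.11 , 0.115, 0.12 , 0.125, 0.13 , 0.135,
       0.14 , 0.145, 0.15 , 0.155]))
```

View pics/t3.png

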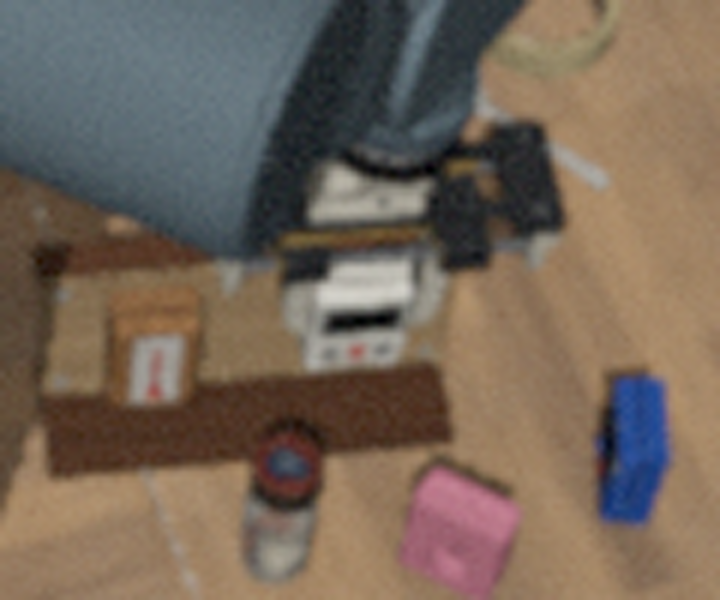

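The timer rose with the gripper, and its top is now at about 0.135. Next I'll pull it straight off.

Emit:
{"op": "servo_tool", "data": {"delta_pos": [[0, -0.003, 0], [0, -0.003, 0], [0, -0.003, 0], [0, -0.004, 0], [0, -0.004, 0], [0, -0.004, 0], [0, -0.003, 0]], "rot": [[0, 0, 0], [0, 0, 0], [0, 0, 0], [0, 0, 0], [0, 0, 0], [0, 0, 0], [0, 0, 0]], "grip": [1, 1, 1, 1, 1, 1, 1]}}

```text
clock: 4.05
tcp_pos: [0.4407, -0.3127, 0.0966]
ee_rot: [-0.551, -0.443, 0.551, -0.443]
force: [0.0, -0.8, -1.9]
width: 0.0559
```

```bash
python3 plan.py 0.40 -0.06 0.2 -82.4;python3 - <<'E'
from h import *
im,d=imaging.get_image('top'); crop(im,340,120,460,220,6,'pics/t4.png')
E
```

```text
jaw -82.4 rotvec tool deg [-2.009e+01 -1.000e-02  1.000e-02] dpos tool now [-103.3  -94.4 -238. ] after turn [-103.4   -6.9 -255.9]
jaw 97.6 rotvec tool deg [1.5991e+02 1.0000e-02 1.0000e-02] dpos tool now [-103.3  -94.4 -238. ] after turn [-103.4    6.9  255.9]
t 4.05 tcp [ 0.4407 -0.3127  0.0966] jaw now -102.49 toolY [ 0.976 -0.216 -0.   ] q [-0.824  0.355  1.722 -0.     1.064  0.965] F [ 0.03 -0.78 -1.9 ] w 0.0559
```

View pics/t4.png

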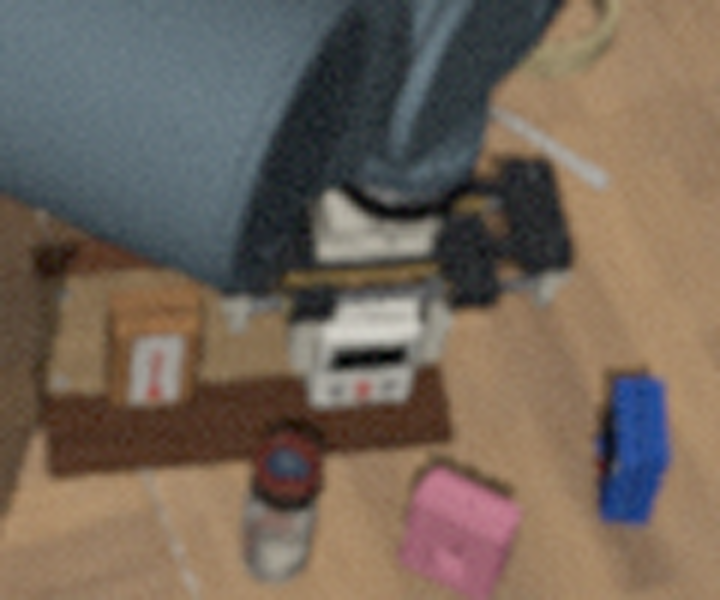

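Emit:
{"op": "servo_tool", "data": {"delta_pos": [[-0.02, 0, 0], [-0.025, 0, 0], [-0.03, 0, 0], [-0.03, 0, 0], [0, -0.006, -0.015], [0, -0.012, -0.03], [0, -0.012, -0.03], [0, -0.012, -0.03]], "rot": [[0, 0, 0], [0, 0, 0], [0, 0, 0], [0, 0, 0], [0, 0, 0], [0, 0, 0], [0, 0, 0], [0, 0, 0]], "grip": [1, 1, 1, 1, 1, 1, 1, 1]}}

```text
clock: 4.77
tcp_pos: [0.4225, -0.2004, 0.2017]
ee_rot: [0.552, 0.442, -0.552, 0.442]
force: [0.1, 0.3, -1.8]
width: 0.056
```

Emit:
{"op": "servo_tool", "data": {"delta_pos": [[0, -0.012, -0.03], [0, -0.012, -0.03], [0, -0.012, -0.03], [0, -0.01, -0.025], [0, -0.006, -0.018], [0, 0, 0], [0, 0, 0], [0, 0, 0]], "rot": [[0, 0, 0], [0, 0, 0], [0, 0, 0], [0, 0, 0], [-5, 0, 0], [-5, 0, 0], [-5, 0, 0], [-5, 0, 0]], "grip": [1, 1, 1, 1, 1, 1, 1, 1]}}

```text
clock: 5.43
tcp_pos: [0.4009, -0.0596, 0.2019]
ee_rot: [0.465, 0.533, -0.465, 0.533]
force: [-0.1, -0.1, -1.1]
width: 0.0557
```

```bash
python3 plan.py 0.40 -0.06 0.045 -82.4;python3 - <<'E'
from h import *
for n in ('top','scene'):
    im,d=imaging.get_image(n); cv2.imwrite(f'pics/{n}5.png',im[:,:,::-1])
    np.savez(n+'5.npz',im=im,d=d)
E
```

```text
jaw -82.4 rotvec tool deg [ 0.23  0.03 -0.04] dpos tool now [156.9  -1.    0.2] after turn [156.9  -0.9   0.2]
jaw 97.6 rotvec tool deg [-1.7977e+02  7.0000e-02  4.0000e-02] dpos tool now [156.9  -1.    0.2] after turn [156.9   0.9  -0.2]
t 5.4333 tcp [ 0.4009 -0.0596  0.2019] jaw now -82.17 toolY [0.991 0.136 0.001] q [-0.425  0.004  1.877  0.     1.26   1.009] F [-0.06 -0.09 -1.1 ] w 0.0557
```

View pics/top5.png

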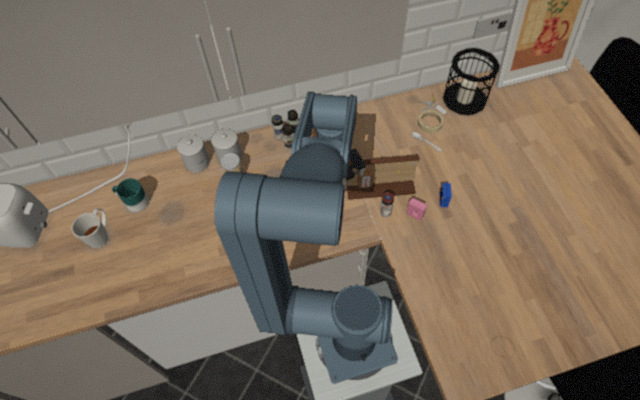

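View pics/scene5.png

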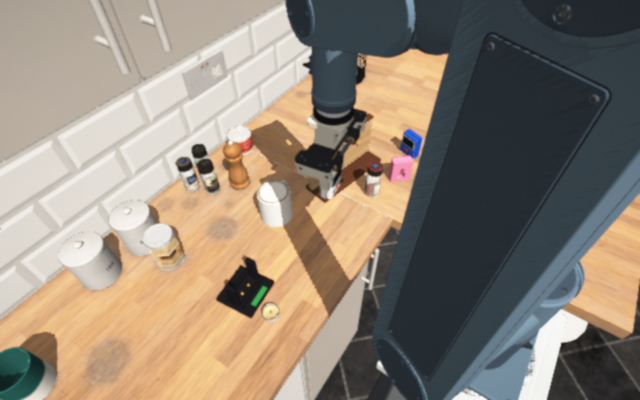

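The gripper holds the timer clear of everything, at scene (325,185) with the mug at (275,203). Now descending.

Emit:
{"op": "servo_tool", "data": {"delta_pos": [[0.015, 0, 0], [0.028, 0, 0], [0.03, 0, 0], [0.03, 0, 0], [0.025, 0, 0], [0.016, 0, 0], [0.008, 0, 0], [0.002, 0, 0]], "rot": [[0, 0, 0], [0, 0, 0], [0, 0, 0], [0, 0, 0], [0, 0, 0], [0, 0, 0], [0, 0, 0], [0, 0, 0]], "grip": [1, 1, 1, 1, 1, 1, 1, 1]}}

```text
clock: 6.2
tcp_pos: [0.4, -0.06, 0.0465]
ee_rot: [0.466, 0.532, -0.467, 0.53]
force: [-0.1, 0.4, -0.8]
width: 0.0555
```

```bash
python3 plan.py 0.40 -0.06 0.034 -82.4;python3 - <<'E'
from h import *
im,d=imaging.get_image('scene'); crop(im,230,130,370,270,5,'pics/s6.png')
E
```

```text
jaw -82.4 rotvec tool deg [-0.22 -0.09  0.13] dpos tool now [12.5 -0.   0. ] after turn [12.5 -0.   0. ]
jaw 97.6 rotvec tool deg [1.7978e+02 2.1000e-01 1.3000e-01] dpos tool now [12.5 -0.   0. ] after turn [12.5  0.  -0. ]
t 6.2 tcp [ 0.4    -0.06    0.0465] jaw now -82.62 toolY [ 0.992  0.128 -0.002] q [-0.426  0.216  2.09   0.     0.838  1.016] F [-0.13  0.41 -0.81] w 0.0555
```

View pics/s6.png

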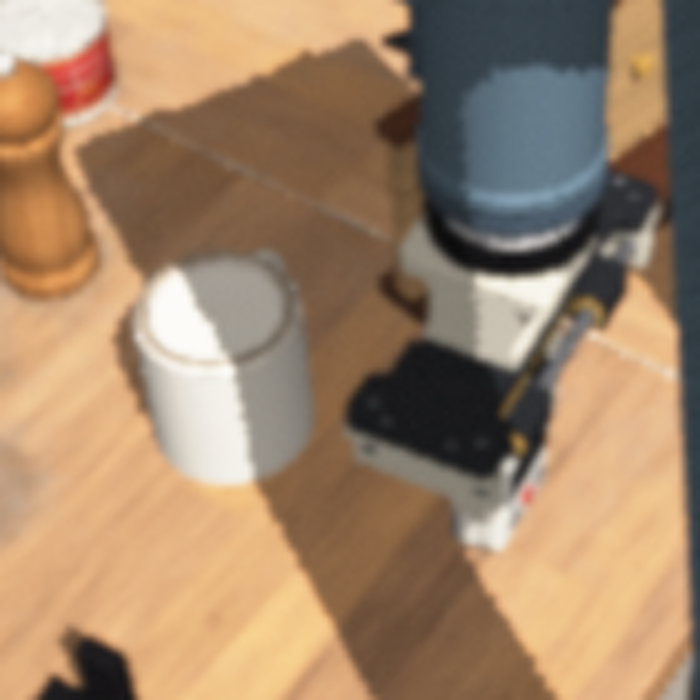

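The timer's lower edge, at crop (480,545), is about 1 cm above the worktop. I'll lower it slowly.

Emit:
{"op": "servo_tool", "data": {"delta_pos": [[0.002, 0, 0], [0.002, 0, 0], [0.002, 0, 0], [0.002, 0, 0], [0.001, 0, 0], [0.001, 0, 0], [0, 0, 0]], "rot": [[0, 0, 0], [0, 0, 0], [0, 0, 0], [0, 0, 0], [0, 0, 0], [0, 0, 0], [0, 0, 0]], "grip": [1, 1, 1, 1, 1, 1, 1]}}

```text
clock: 6.83
tcp_pos: [0.4009, -0.0602, 0.0376]
ee_rot: [0.466, 0.532, -0.466, 0.532]
force: [-1.6, -0.5, -1.6]
width: 0.056
```

Emit:
{"op": "servo_tool", "data": {"delta_pos": [[0.001, 0, 0], [0.001, 0, 0], [0, 0, 0]], "rot": [[0, 0, 0], [0, 0, 0], [0, 0, 0]], "grip": [1, 1, 1]}}

```text
clock: 7.08
tcp_pos: [0.4008, -0.0602, 0.0355]
ee_rot: [0.466, 0.532, -0.466, 0.532]
force: [-0.7, -0.2, -1.5]
width: 0.0556
```

Emit:
{"op": "servo_tool", "data": {"delta_pos": [[0.001, 0, 0], [0, 0, 0]], "rot": [[0, 0, 0], [0, 0, 0]], "grip": [1, 1]}}

```text
clock: 7.25
tcp_pos: [0.401, -0.0602, 0.0348]
ee_rot: [0.466, 0.532, -0.466, 0.532]
force: [-0.0, -0.0, 1.3]
width: 0.0558
```

Emit:
{"op": "servo_tool", "data": {"delta_pos": [[0.001, 0, 0], [0, 0, 0]], "rot": [[0, 0, 0], [0, 0, 0]], "grip": [1, 1]}}

```text
clock: 7.42
tcp_pos: [0.4013, -0.0602, 0.0346]
ee_rot: [0.466, 0.532, -0.466, 0.532]
force: [-3.5, 1.8, 14.1]
width: 0.0558
```

Contact is made, so I'll release and rise straight up.

Emit:
{"op": "servo_tool", "data": {"delta_pos": [[-0.001, 0, 0], [0, 0, 0], [0, 0, 0], [0, 0, 0], [0, 0, 0], [0, 0, 0], [0, 0, 0], [0, 0, 0]], "rot": [[0, 0, 0], [0, 0, 0], [0, 0, 0], [0, 0, 0], [0, 0, 0], [0, 0, 0], [0, 0, 0], [0, 0, 0]], "grip": [1, 0, 0, 0, 0, 0, 0, 0]}}

```text
clock: 8.08
tcp_pos: [0.4009, -0.0602, 0.0346]
ee_rot: [0.466, 0.532, -0.466, 0.532]
force: [-0.6, -0.6, -0.3]
width: 0.0923
```

Emit:
{"op": "servo_tool", "data": {"delta_pos": [[-0.01, 0, 0], [-0.02, 0, 0], [-0.025, 0, 0], [-0.03, 0, 0], [-0.02, 0, 0], [-0.01, 0, 0], [0, 0, 0]], "rot": [[0, 0, 0], [0, 0, 0], [0, 0, 0], [0, 0, 0], [0, 0, 0], [0, 0, 0], [0, 0, 0]], "grip": [0, 0, 0, 0, 0, 0, 0]}}

```text
clock: 8.67
tcp_pos: [0.4026, -0.0609, 0.152]
ee_rot: [0.467, 0.53, -0.466, 0.534]
force: [0.1, -0.2, 0.4]
width: 0.0931
```

```bash
python3 plan.py 0.40 -0.06 0.034 7.6;python3 - <<'E'
from h import *
im,d=imaging.get_image('scene'); np.savez('scene7.npz',im=im,d=d); crop(im,230,130,370,270,5,'pics/s7.png')
im,d=imaging.get_image('top'); np.savez('top7.npz',im=im,d=d); crop(im,230,130,370,270,5,'pics/t7.png')
E
```

```text
jaw 7.6 rotvec tool deg [-9.008e+01  3.300e-01 -8.000e-02] dpos tool now [118.   -3.   -1.6] after turn [118.    1.2  -2.4]
jaw 187.6 rotvec tool deg [ 8.992e+01 -8.000e-02 -3.300e-01] dpos tool now [118.   -3.   -1.6] after turn [118.   -1.2   2.4]
t 8.6667 tcp [ 0.4026 -0.0609  0.152 ] jaw now -82.48 toolY [0.991 0.131 0.005] q [-0.426  0.057  1.955  0.     1.124  1.014] F [ 0.05 -0.24  0.36] w 0.0931
```

View pics/s7.png

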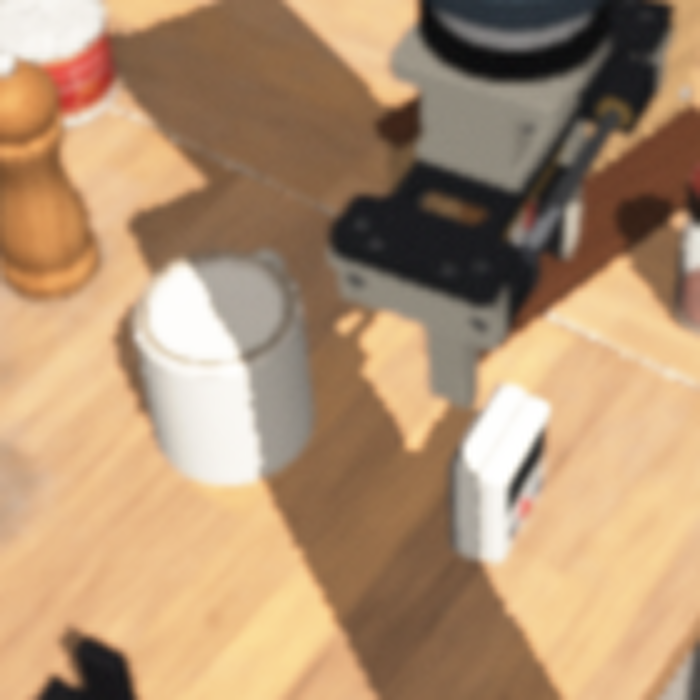

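View pics/t7.png

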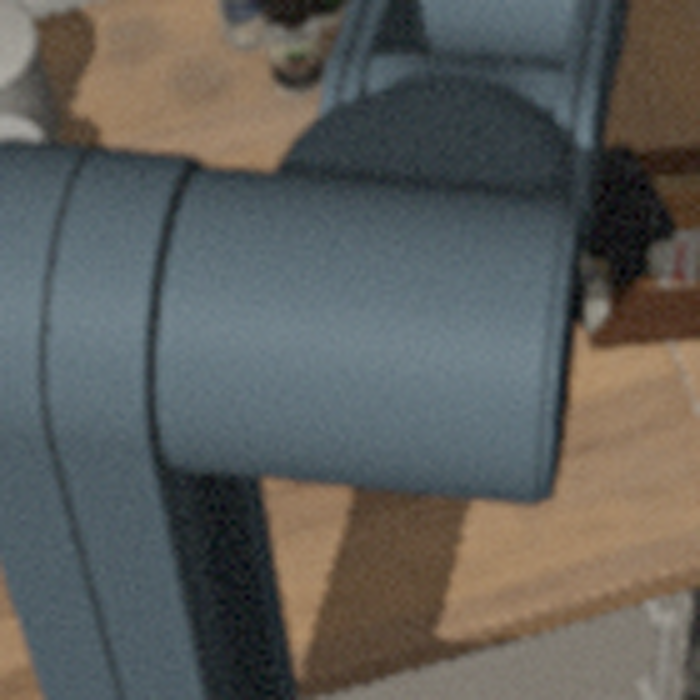

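The timer stands upright and free at crop (495,480), its screen facing the robot. I'll measure it where it stands.

```bash
python3 - <<'E'
from fit import *
a=np.load('scene7.npz');im=a['im']
for t in (110,125,140):
  x,e,o=fit('scene',im,315,202,345,247,lambda c:(c.min(2)>t)&(c.max(2)-c.min(2)<50),(-.014,.014,-.028,.028,0,.072),[401,-60,7.6]); print(t,x,e)
cv2.imwrite('pics/fit7.png',cv2.resize(o,None,fx=2,fy=2))
W=cloud('scene',a['d']);v,u=np.mgrid[:400,:640]
m=(u>315)&(u<345)&(v>202)&(v<247)&(abs(W[...,2]-.072)<.004)&(im.min(2)>120);r=cv2.minAreaRect(W[m][:,:2].astype(np.float32)*1000);print(r,np.median(W[m],0))
E
```

```text
110 [402.28752708 -61.26311338  13.96500483] 0.09438086665809438
125 [402.13020517 -61.6867605   15.38974853] 0.10195871529380729
140 [402.02357168 -62.66541945  16.28272462] 0.1154614733276884
((402.3195495605469, -59.46730041503906), (27.729305267333984, 57.340728759765625), 9.123636245727539) [ 0.4020494  -0.05754472  0.07110799]
```

View pics/fit7.png

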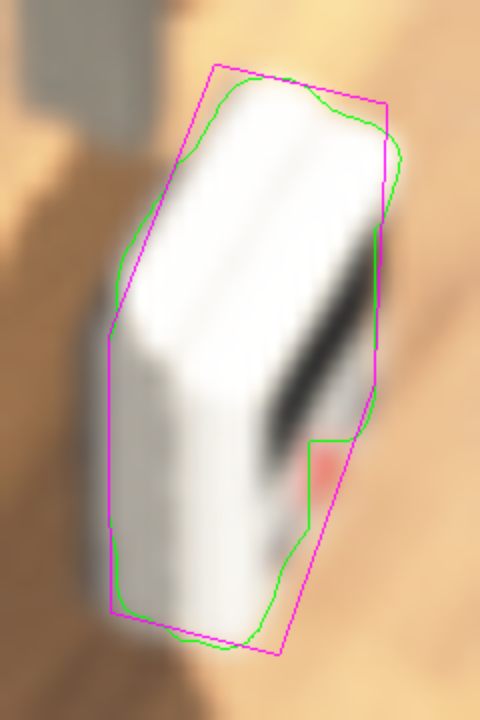

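Emit:
{"op": "servo_tool", "data": {"delta_pos": [[0, 0, 0], [0, 0, 0], [0, 0, 0], [0, 0, 0], [0, 0, 0], [0, 0, 0], [0, 0, 0], [0, 0, 0]], "rot": [[-7, 0, 0], [-7, 0, 0], [-7, 0, 0], [-7, 0, 0], [-7, 0, 0], [-7, 0, 0], [-7, 0, 0], [-7, 0, 0]], "grip": [0, 0, 0, 0, 0, 0, 0, 0]}}

```text
clock: 9.43
tcp_pos: [0.3999, -0.0598, 0.148]
ee_rot: [0.16, 0.69, -0.16, 0.688]
force: [-0.8, 0.7, -0.6]
width: 0.093
```

Emit:
{"op": "servo_tool", "data": {"delta_pos": [[0, 0, 0], [0, 0, 0], [0, 0, 0], [0, 0, 0], [0, 0, 0], [0, 0, 0], [0, 0, 0], [0, 0, 0]], "rot": [[-7, 0, 0], [-7, 0, 0], [-7, 0, 0], [-7, 0, 0], [-6, 0, 0], [0, 0, 0], [0, 0, 0], [0, 0, 0]], "grip": [0, 0, 0, 0, 0, 0, 0, 0]}}

```text
clock: 10.1
tcp_pos: [0.4004, -0.06, 0.1489]
ee_rot: [-0.045, 0.706, 0.046, 0.705]
force: [0.5, -1.0, -0.1]
width: 0.0929
```

```bash
python3 plan.py 0.4023 -0.06 0.028 7.6
```

```text
jaw 7.6 rotvec tool deg [-0.26 -0.08 -0.05] dpos tool now [120.9  -0.3   2. ] after turn [120.9  -0.2   1.8]
jaw 187.6 rotvec tool deg [ 1.7974e+02 -8.0000e-02  1.2000e-01] dpos tool now [120.9  -0.3   2. ] after turn [120.9   0.2  -1.8]
t 10.1 tcp [ 0.4004 -0.06    0.1489] jaw now 7.34 toolY [-0.128  0.992  0.001] q [-0.426  0.061  1.959  0.     1.123 -0.554] F [ 0.5  -0.98 -0.13] w 0.0929
```

Emit:
{"op": "servo_tool", "data": {"delta_pos": [[0.015, 0, 0.002], [0.025, 0, 0], [0.025, 0, 0], [0.022, 0, 0], [0.017, 0, 0], [0.01, 0, 0], [0.005, 0, 0], [0.001, 0, 0]], "rot": [[0, 0, 0], [0, 0, 0], [0, 0, 0], [0, 0, 0], [0, 0, 0], [0, 0, 0], [0, 0, 0], [0, 0, 0]], "grip": [0, 0, 0, 0, 0, 0, 0, 0]}}

```text
clock: 10.77
tcp_pos: [0.4022, -0.0597, 0.0287]
ee_rot: [-0.045, 0.706, 0.046, 0.705]
force: [-0.0, 0.7, -0.4]
width: 0.0928
```

```bash
python3 plan.py 0.4023 -0.06 0.028 7.6;python3 - <<'E'
from h import *
im,d=imaging.get_image('scene'); crop(im,230,130,370,270,5,'pics/s8.png')
E
```

```text
jaw 7.6 rotvec tool deg [-0.17 -0.11 -0.07] dpos tool now [ 0.7 -0.3  0.1] after turn [ 0.7 -0.3  0.1]
jaw 187.6 rotvec tool deg [ 1.7983e+02 -1.0000e-01  1.7000e-01] dpos tool now [ 0.7 -0.3  0.1] after turn [ 0.7  0.3 -0.1]
t 10.7667 tcp [ 0.4022 -0.0597  0.0287] jaw now 7.43 toolY [-0.129  0.992  0.001] q [-0.423  0.252  2.104 -0.     0.788 -0.553] F [-0.01  0.72 -0.42] w 0.0928
```

View pics/s8.png

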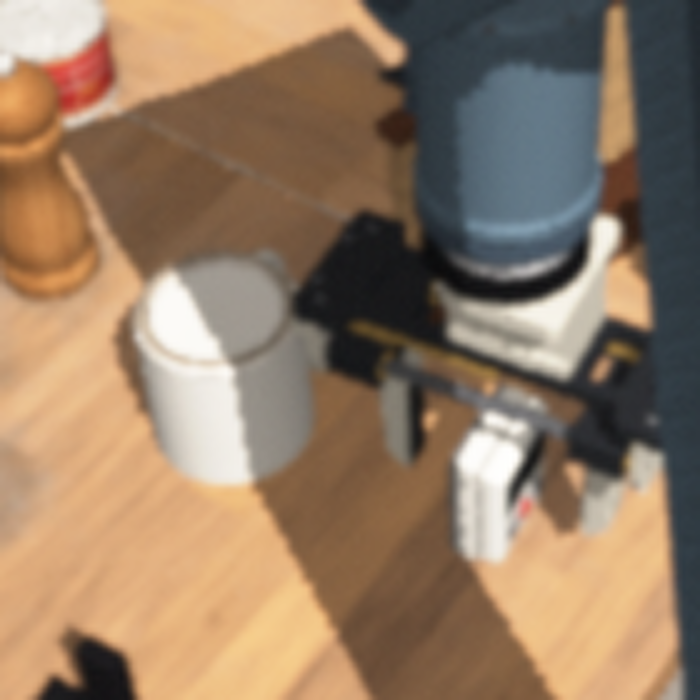

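The fingers are behind the timer at crop (405,410) and in front of it at (600,490), with the timer between them. Closing.

Emit:
{"op": "servo_tool", "data": {"delta_pos": [[0, 0, 0], [0, 0, 0], [0, 0, 0], [0, 0, 0], [0, 0, 0], [0, 0, 0], [0, 0, 0], [0, 0, 0]], "rot": [[0, 0, 0], [0, 0, 0], [0, 0, 0], [0, 0, 0], [0, 0, 0], [0, 0, 0], [0, 0, 0], [0, 0, 0]], "grip": [1, 1, 1, 1, 1, 1, 1, 1]}}

```text
clock: 11.48
tcp_pos: [0.4029, -0.0599, 0.0297]
ee_rot: [-0.046, 0.706, 0.046, 0.706]
force: [0.1, 0.7, -0.0]
width: 0.0442
```

Emit:
{"op": "servo_tool", "data": {"delta_pos": [[0, 0, 0], [-0.01, 0, 0], [-0.02, 0, 0], [-0.025, 0, 0], [-0.025, 0, 0], [-0.025, 0, 0], [-0.015, 0, 0], [0, 0, 0]], "rot": [[0, 0, 0], [0, 0, 0], [0, 0, 0], [0, 0, 0], [0, 0, 0], [0, 0, 0], [0, 0, 0], [0, 0, 0]], "grip": [1, 1, 1, 1, 1, 1, 1, 1]}}

```text
clock: 12.15
tcp_pos: [0.4049, -0.0608, 0.1525]
ee_rot: [-0.047, 0.704, 0.045, 0.708]
force: [1.0, -1.0, -1.3]
width: 0.0278
```

```bash
python3 plan.py 0.473 0.186 0.15 7.6;python3 - <<'E'
from fit import *
im,d=imaging.get_image('scene'); crop(im,230,130,370,270,5,'pics/s9.png')
im0=np.load('scene0.npz')['im']
for t in (70,80,95):
  x,e,o=fit('scene',im0,205,245,290,330,lambda c:(c.max(2)<t)|((c[...,1]>c[...,0]+25)&(c[...,1]>c[...,2]+10)),(-.048,.048,-.05,.05,0,.012),[473,186,7.6]); print(t,x,e)
cv2.imwrite('pics/fitd.png',o)
E
```

```text
jaw 7.6 rotvec tool deg [-0.08  0.3   0.19] dpos tool now [  2.3 235.7  99.9] after turn [  2.5 235.6 100.2]
jaw 187.6 rotvec tool deg [179.92   0.29  -0.47] dpos tool now [  2.3 235.7  99.9] after turn [   2.5 -235.6 -100.2]
t 12.15 tcp [ 0.4049 -0.0608  0.1525] jaw now 7.53 toolY [-0.131  0.991 -0.003] q [-0.423  0.06   1.95   0.     1.125 -0.554] F [ 0.97 -0.97 -1.32] w 0.0278
70 [476.37063027 182.1174554    6.3728812 ] 0.1367342039988976
80 [475.96317028 182.57015748   6.59979441] 0.1264798978717451
95 [475.76777967 182.93872202   6.45985321] 0.11795120787761082
```

View pics/s9.png

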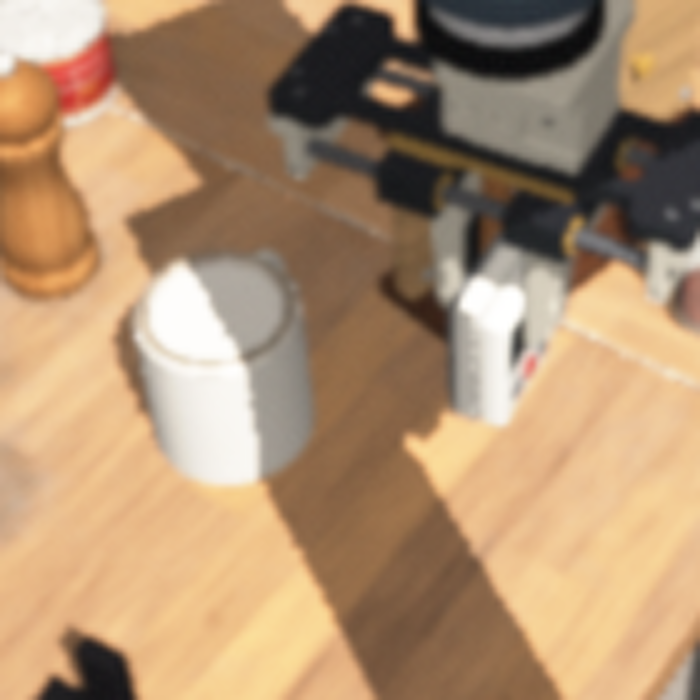

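View pics/fitd.png

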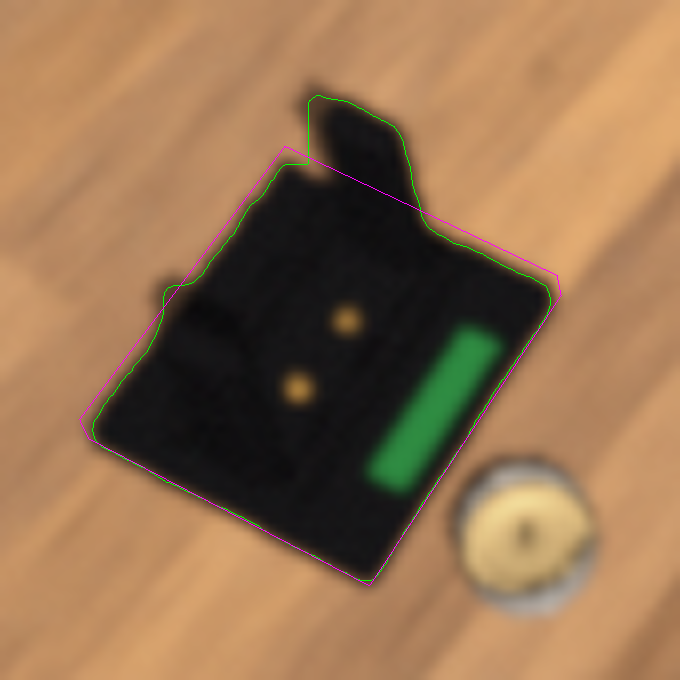

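The timer is held front to back (crop (490,350)) and upright. The dock fit above is biased by the tall cheeks, so I'll refit with them modelled and measure the timer's height in the grip.

```bash
cat > dock.py <<'E'
from fit import *
def dsil(n,p,u0,v0,k,sh):
    M=T(p[0]/1000,p[1]/1000,p[2]); m=np.zeros(sh,np.uint8)
    for b in ((-.048,.048,-.05,.05,0,.012),(-.012,.012,.032,.043,.012,.082),(-.012,.012,-.043,-.032,.012,.082)): m|=sil(n,box(M,*b),u0,v0,k,sh)
    return m
def dfit(n,im,R,t):
    u0,v0,u1,v1=R;k=8;c=cv2.resize(im[v0:v1,u0:u1],None,fx=k,fy=k,interpolation=cv2.INTER_CUBIC).astype(int)
    m=((c.max(2)<t)|((c[...,1]>c[...,0]+25)&(c[...,1]>c[...,2]+10))).astype(np.uint8)
    m=cv2.morphologyEx(m,cv2.MORPH_CLOSE,np.ones((25,25)));nn,l,s,_=cv2.connectedComponentsWithStats(m); m=(l==1+s[1:,4].argmax()).astype(np.uint8)
    f=lambda p:(dsil(n,p,u0,v0,k,m.shape)!=m).sum()/m.sum()
    p0=np.array([474,185,7.6]); r=min((minimize(f,p0,method='Nelder-Mead',options=dict(initial_simplex=p0+s*np.vstack([[0,0,0],np.eye(3)*5]))) for s in(1,-1)),key=lambda r:r.fun)
    o=c[:,:,::-1].astype(np.uint8).copy()
    for mm,col in((m,(0,255,0)),(dsil(n,r.x,u0,v0,k,m.shape),(255,0,255))): cv2.drawContours(o,cv2.findContours(mm,0,1)[0],-1,col,1)
    return r.x,r.fun,o
if __name__=='__main__':
    for t in(70,85,100):
        x,e,o=dfit('scene',np.load('scene0.npz')['im'],(205,245,290,330),t);print('scene',t,x.round(2),e.round(3))
        x,e,o2=dfit('top',np.load('top0.npz')['im'],(232,198,285,245),t);print('top',t,x.round(2),e.round(3))
    cv2.imwrite('pics/fd_s.png',o);cv2.imwrite('pics/fd_t.png',o2)
    # contacts
    fx,fy,cx,cy,R,tt=cal('scene')
    for q in ((346,320),(298,388)):
        uv=(np.array(q)+.5)/8-.5+[205,245]; r=R.T@np.array([(uv[0]-cx)/fx,(uv[1]-cy)/fy,1]); C=-R.T@tt; print('contact',(C+r*(.012-C[2])/r[2]).round(4))
    b=np.load('top0.npz');W=cloud('top',b['d']);v,u=np.mgrid[:400,:640]
    m=(u>232)&(u<285)&(v>198)&(v<245)&(abs(W[...,2]-.012)<.005)&((b['im'].max(2)<80)|(b['im'][...,1]>b['im'][...,0].astype(int)+25));print('top depth',cv2.minAreaRect(W[m][:,:2].astype(np.float32)*1000))
    m=(u>232)&(u<285)&(v>190)&(v<245)&(abs(W[...,2]-.082)<.004);P=W[m];
    print('cheeks',[P[s][:,:2].mean(0).round(4) for s in (P[:,1]>.186,P[:,1]<.186)])
E
python3 dock.py; python3 - <<'E'
from h import *
im,d=imaging.get_image('scene'); np.savez('scene9.npz',im=im,d=d)
W=cloud('scene',d);v,u=np.mgrid[:400,:640]
m=(u>318)&(u<340)&(v>180)&(v<216)&(im.min(2)>120)&(abs(W[...,0]-.41)<.06)&(abs(W[...,1]+.06)<.05);P=W[m];print(np.histogram(P[:,2],bins=np.arange(.09,.24,.005)))
t=P[abs(P[:,2]-np.percentile(P[:,2],70))<.006]
E
```

```text
scene 70 [476.74 182.86   6.17] 0.113
top 70 [477.19 187.56   4.65] 0.133
(array([  0,   0,   1,  12,  20,  21,  24,  25,  20,  22,  16,  15,  20,
        26,  27,  32,  48, 158,  18,  13,  12,  10,   7,   4,   0,   0,
         0,   0,   0]), array([0.09 , 0.095, 0.1  , 0.105, 0.11 , 0.115, 0.12 , 0.125, 0.13 ,
       0.135, 0.14 , 0.145, 0.15 , 0.155, 0.16 , 0.165, 0.17 , 0.175,
       0.18 , 0.185, 0.19 , 0.195, 0.2  , 0.205, 0.21 , 0.215, 0.22 ,
       0.225, 0.23 , 0.235]))Traceback (most recent call last):
  File "dock.py", line 17, in <module>
    x,e,o=dfit('scene',np.load('scene0.npz')['im'],(205,245,290,330),t);print('scene',t,x.round(2),e.round(3))
          ~~~~^^^^^^^^^^^^^^^^^^^^^^^^^^^^^^^^^^^^^^^^^^^^^^^^^^^^^^^^^
  File "dock.py", line 11, in dfit
    p0=np.array([474,185,7.6]); r=min((minimize(f,p0,method='Nelder-Mead',options=dict(initial_simplex=p0+s*np.vstack([[0,0,0],np.eye(3)*5]))) for s in(1,-1)),key=lambda r:r.fun)
                                  ~~~^^^^^^^^^^^^^^^^^^^^^^^^^^^^^^^^^^^^^^^^^^^^^^^^^^^^^^^^^^^^^^^^^^^^^^^^^^^^^^^^^^^^^^^^^^^^^^^^^^^^^^^^^^^^^^
[... 903 characters left out ...]
                                                                                                                ~~~^^^^^^^^^^^^^^^^^^^^^^^^
  File "fit.py", line 4, in sil
    q=((proj(n,P)-[u0,v0]+.5)*k-.5); m=np.zeros(sh,np.uint8); cv2.fillConvexPoly(m,cv2.convexHull((q*16).round().astype(np.int32)),1,cv2.LINE_8,4); return m
        ~~~~^^^^^
  File "h.py", line 9, in proj
    fx,fy,cx,cy,R,t=cal(n); c=np.atleast_2d(X)@R.T+t; return np.c_[fx*c[:,0]/c[:,2]+cx,fy*c[:,1]/c[:,2]+cy]
                    ~~~^^^
  File "h.py", line 4, in cal
    c=imaging.calibration(n); return c['fx'],c['fy'],c['cx'],c['cy'],np.array(c['R']),np.array(c['t'])
ValueError: time passes only in moves, steps and waits
```

```bash
python3 - <<'E'
from rig import imaging
import pickle
pickle.dump({n:imaging.calibration(n) for n in('scene','top')},open('cal.pkl','wb'))
E
python3 - <<'E'
s=open('h.py').read().replace("c=imaging.calibration(n); return","c=CAL[n]; return").replace("from rig import ctrl,imaging","from rig import ctrl,imaging\nimport pickle\nCAL=pickle.load(open('cal.pkl','rb'))")
open('h.py','w').write(s)
E
python3 dock.py
```

```text
scene 70 [476.74 182.86   6.17] 0.113
top 70 [477.19 187.56   4.65] 0.133
scene 85 [476.15 183.39   6.98] 0.088
top 85 [478.06 186.78   5.69] 0.091
scene 100 [475.62 184.22   7.11] 0.073
top 100 [477.68 186.58   7.  ] 0.105
contact [0.4753 0.1729 0.012 ]
contact [0.4726 0.1968 0.012 ]
top depth ((473.2886962890625, 187.01531982421875), (98.59071350097656, 97.30300903320312), 7.4367756843566895)
cheeks [array([0.4691, 0.2256]), array([0.4794, 0.1511])]
```

View pics/fd_s.png

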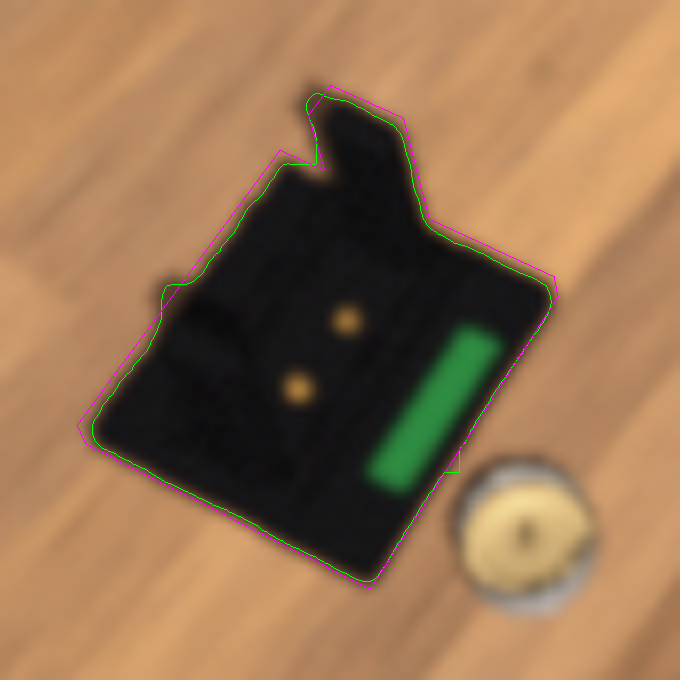

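View pics/fd_t.png

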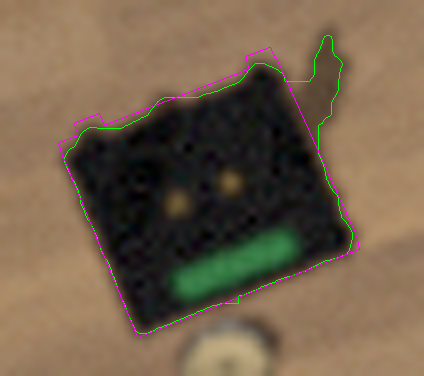

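```bash
python3 - <<'E'
from h import *
a=np.load('scene9.npz');W=cloud('scene',a['d']);im=a['im'];v,u=np.mgrid[:400,:640]
m=(u>318)&(u<340)&(v>180)&(v<216)&(im.min(2)>150)&(abs(W[...,2]-.1765)<.005)&(W[...,0]>.38);P=W[m];r=cv2.minAreaRect(P[:,:2].astype(np.float32)*1000);print(len(P),r)
# +y side face
m=(u>318)&(u<340)&(v>185)&(v<216)&(im.min(2)>90)&(W[...,2]<.165)&(W[...,2]>.11)&(abs(W[...,0]-.405)<.02);P=W[m];print(np.median(P,0),P[:,1].max(), P[:,2].min())
ax=np.array([-.131,.991]);print('side face perp',np.median(P[:,:2]@ax),'tcp perp',np.dot([.4049,-.0608],ax))
E
```

```text
182 ((401.2266845703125, -50.962921142578125), (34.816001892089844, 44.24100875854492), 48.98015594482422)
[ 0.39120904 -0.03481418  0.13505242] -0.030190282331764413 0.11032156171126067
side face perp -0.08604695720625538 tcp perp -0.1132947
```

```bash
python3 - <<'E'
from h import *
for n in('top','scene'):
    W=cloud(n,np.load(n+'0.npz')['d']);v,u=np.mgrid[:400,:640]
    m=(W[...,2]>.25)&(W[...,0]>.45)&(W[...,1]>0.0)&(W[...,1]<.5)
    P=W[m]; print(n,len(P),P.min(0),np.percentile(P,[1,5,50],0).round(3))
    for x in np.arange(.45,.8,.03):
        q=P[abs(P[:,0]-x)<.015]
        if len(q):print(x.round(2),len(q),q[:,2].min().round(3),q[:,1].min().round(3),q[:,1].max().round(3))
E
python3 plan.py 0.4742 0.1855 0.165 7.3
```

```text
top 24538 [5.48664408e-01 8.19056267e-05 4.91112533e-01] [[0.554 0.007 0.501]
 [0.587 0.036 0.518]
 [0.591 0.293 0.693]]
0.54 407 0.537 0.128 0.208
0.57 310 0.506 0.02 0.416
0.6 23672 0.491 0.0 0.5
0.63 12 0.507 0.166 0.169
0.66 13 0.507 0.165 0.169
0.69 11 0.508 0.165 0.169
0.72 10 0.508 0.165 0.169
0.75 14 0.506 0.165 0.169
0.78 12 0.509 0.164 0.168
scene 26858 [5.48718633e-01 9.13242132e-06 2.50003410e-01] [[0.551 0.009 0.254]
 [0.562 0.043 0.268]
 [0.589 0.229 0.542]]
0.54 1099 0.535 0.125 0.207
0.57 396 0.536 0.128 0.207
0.6 20327 0.493 0.0 0.37
jaw 7.3 rotvec tool deg [0.21 0.02 0.01] dpos tool now [-15.6 234.  102.9] after turn [-15.6 234.4 102. ]
jaw 187.3 rotvec tool deg [-1.7979e+02 -2.0000e-02  4.0000e-02] dpos tool now [-15.6 234.  102.9] after turn [ -15.6 -234.4 -102. ]
t 12.25 tcp [ 0.4028 -0.0599  0.1494] jaw now 7.51 toolY [-0.131  0.991 -0.   ] q [-0.423  0.064  1.955  0.     1.122 -0.554] F [ 0.47  0.27 -1.34] w 0.028
```

```bash
python3 - <<'E'
from h import *
for n,f in(('top','top7'),('scene','scene9')):
    W=cloud(n,np.load(f+'.npz')['d'])
    m=(W[...,2]>.2)&(W[...,0]>.3)&(W[...,0]<.54)&(abs(W[...,1]+.06)<.25)
    P=W[m]
    for z in np.arange(.2,.9,.04):
        q=P[abs(P[:,2]-z)<.02]
        if len(q):print(n,z.round(2),len(q),'x',q[:,0].min().round(3),q[:,0].max().round(3),'y',q[:,1].min().round(3),q[:,1].max().round(3))
E
```

```text
top 0.2 6 x 0.398 0.409 y -0.112 -0.106
top 0.24 98 x 0.371 0.427 y -0.153 -0.094
top 0.28 267 x 0.37 0.449 y -0.154 -0.1
top 0.48 21 x 0.338 0.395 y -0.118 -0.003
top 0.52 403 x 0.306 0.42 y -0.127 0.008
top 0.56 994 x 0.301 0.452 y -0.122 0.023
top 0.6 273 x 0.3 0.403 y -0.099 0.043
top 0.64 40 x 0.3 0.321 y 0.029 0.053
scene 0.2 74 x 0.37 0.431 y -0.064 -0.046
scene 0.24 779 x 0.307 0.488 y -0.104 -0.013
scene 0.28 1695 x 0.305 0.499 y -0.105 -0.012
scene 0.32 668 x 0.358 0.436 y -0.099 -0.021
scene 0.36 609 x 0.361 0.438 y -0.078 -0.018
scene 0.4 822 x 0.363 0.444 y -0.077 -0.02
scene 0.44 931 x 0.363 0.445 y -0.076 -0.021
scene 0.48 461 x 0.365 0.463 y -0.054 0.021
scene 0.52 1415 x 0.301 0.467 y -0.025 0.051
scene 0.56 1880 x 0.3 0.459 y -0.11 0.052
scene 0.6 1118 x 0.3 0.399 y 0.004 0.052
scene 0.64 52 x 0.3 0.318 y 0.041 0.052
```

Emit:
{"op": "servo_tool", "data": {"delta_pos": [[-0.003, 0.015, 0.005], [-0.003, 0.03, 0.01], [0, 0.03, 0.01], [0, 0.03, 0.01], [0, 0.03, 0.01], [0, 0.03, 0.01], [0, 0.03, 0.01], [0, 0.02, 0.008]], "rot": [[0, 0, 0], [0, 0, 0], [0, 0, 0], [0, 0, 0], [0, 0, 0], [0, 0, 0], [0, 0, 0], [0, 0, 0]], "grip": [1, 1, 1, 1, 1, 1, 1, 1]}}

```text
clock: 12.92
tcp_pos: [0.4458, 0.1651, 0.1534]
ee_rot: [-0.047, 0.707, 0.047, 0.704]
force: [-0.9, -0.9, -0.8]
width: 0.0282
```

Emit:
{"op": "servo_tool", "data": {"delta_pos": [[0, 0.01, 0.008], [0, 0.006, 0.008], [0, 0.003, 0.006], [0, 0, 0.004], [0, 0, 0], [0, 0, 0]], "rot": [[0, 0, 0], [0, 0, 0], [0, 0, 0], [0, 0, 0], [0, 0, 0], [0, 0, 0]], "grip": [1, 1, 1, 1, 1, 1]}}

```text
clock: 13.42
tcp_pos: [0.4706, 0.1839, 0.1554]
ee_rot: [-0.046, 0.706, 0.046, 0.705]
force: [0.0, 0.0, -1.1]
width: 0.0278
```

```bash
python3 plan.py 0.4742 0.1855 0.155 7.3; python3 - <<'E'
from h import *
im,d=imaging.get_image('scene'); np.savez('scene10.npz',im=im,d=d); crop(im,180,180,320,330,5,'pics/s10.png')
im,d=imaging.get_image('top'); np.savez('top10.npz',im=im,d=d); crop(im,200,130,340,270,4,'pics/t10.png')
E
```

```text
jaw 7.3 rotvec tool deg [ 0.13 -0.04  0.02] dpos tool now [0.4 1.2 3.8] after turn [0.4 1.2 3.8]
jaw 187.3 rotvec tool deg [-1.7987e+02 -3.0000e-02 -7.0000e-02] dpos tool now [0.4 1.2 3.8] after turn [ 0.4 -1.2 -3.8]
t 13.4167 tcp [0.4706 0.1839 0.1554] jaw now 7.43 toolY [-0.129  0.992 -0.   ] q [ 0.152  0.233  1.733 -0.     1.177  0.022] F [ 0.03  0.01 -1.1 ] w 0.0278
```

View pics/s10.png

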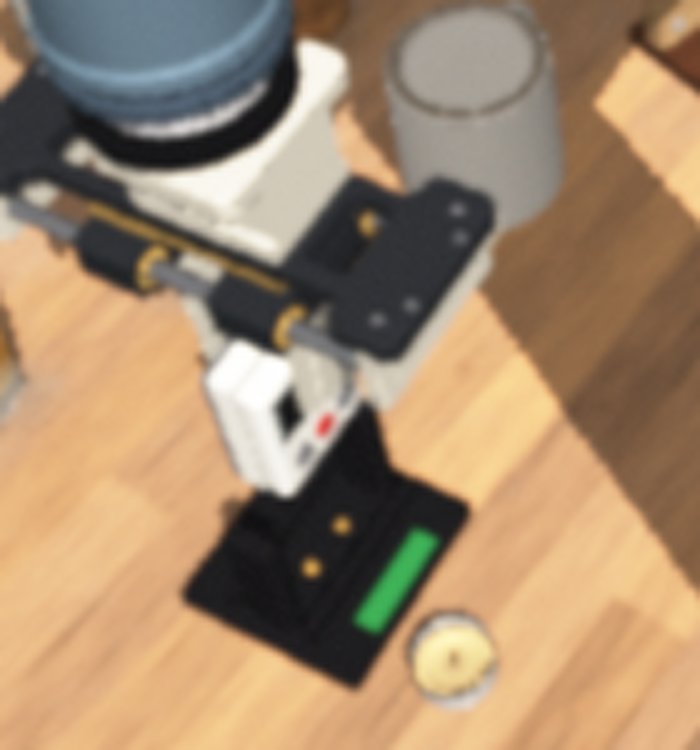

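View pics/t10.png

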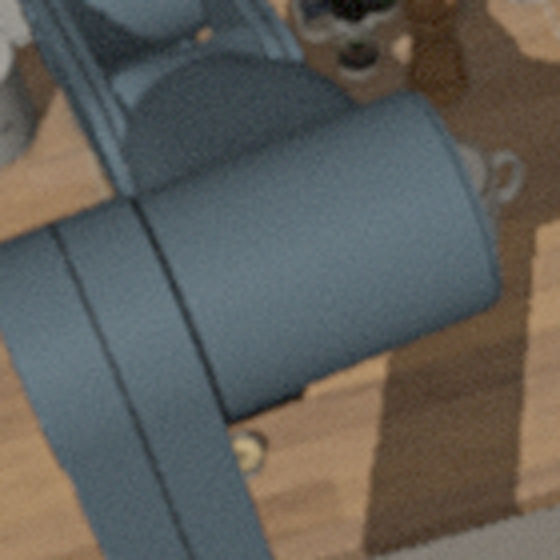

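The timer hangs over the dock at crop (265,420), with its screen facing the green strip at (397,580). I'll overlay the models to check alignment.

```bash
cat > ov2.py <<'E'
from h import *
import sys
f,x,y,yw,zb,out=sys.argv[1],*map(float,sys.argv[2:6]),sys.argv[6]
a=np.load(f);k=7;u0,v0=205,225
im=cv2.resize(a['im'][v0:325,u0:300,::-1],None,fx=k,fy=k,interpolation=cv2.INTER_CUBIC)
M=T(.4742,.1855,7.3)
for b in ((-.048,.048,-.05,.05,0,.012),(-.012,.012,.032,.043,.012,.082),(-.012,.012,-.043,-.032,.012,.082)): draw(im,'scene',box(M,*b),u0,v0,k,(255,255,0))
draw(im,'scene',box(T(x,y,yw,zb),-.014,.014,-.028,.028,0,.072),u0,v0,k,(255,0,255))
cv2.imwrite(out,im)
E
python3 ov2.py scene10.npz 0.4706 0.1839 7.4 0.108 pics/ov10.png
```

```text
(no output)
```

View pics/ov10.png

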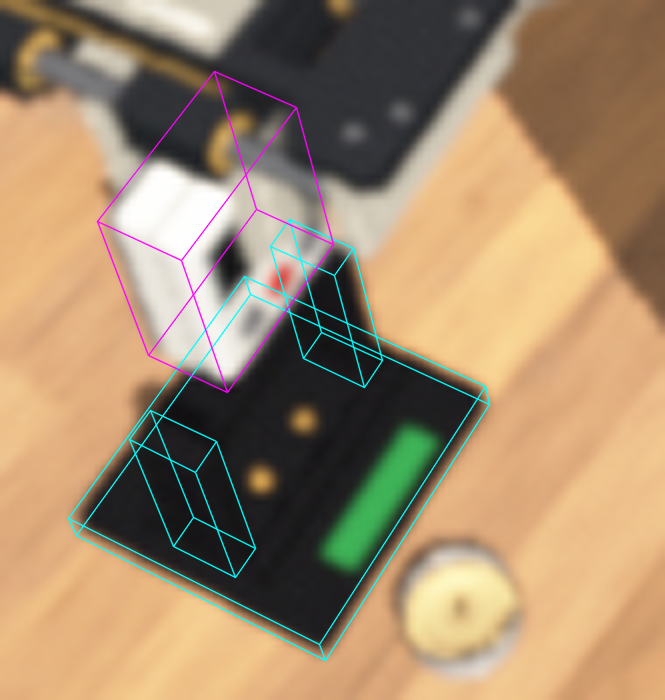

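```bash
python3 - <<'E'
from h import *
a=np.load('scene10.npz');W=cloud('scene',a['d']);im=a['im'].astype(int)
M=T(.4706,.1839,7.43);L=(W-M[:3,3])@M[:3,:3]   # local coords
m=(np.abs(L[...,0])<.02)&(np.abs(L[...,1])<.045)&(L[...,2]>.09)&(L[...,2]<.2)&(im.min(2)>60)
v,u=np.nonzero(m);P=L[m];print(len(P),u.min(),u.max(),v.min(),v.max())
for z in np.arange(.095,.2,.007):
    q=P[abs(P[:,2]-z)<.0035]
    if len(q)>2:print(z.round(3),len(q),'x',np.percentile(q[:,0],[2,50,98]).round(4),'y',np.percentile(q[:,1],[2,50,90,98]).round(4))
# side face
s=P[(P[:,1]>.02)&(P[:,2]<.17)&(abs(P[:,0])<.011)]
A,*_=np.linalg.lstsq(np.c_[s[:,0],s[:,2]-.14,np.ones(len(s))],s[:,1],rcond=None);r=s[:,1]-np.c_[s[:,0],s[:,2]-.14,np.ones(len(s))]@A;k=abs(r)<.004
A,*_=np.linalg.lstsq(np.c_[s[k,0],s[k,2]-.14,np.ones(k.sum())],s[k,1],rcond=None);print('side y = a x + b(z-.14)+c',A,k.sum(),'tilt deg',np.degrees(np.arctan(A[1])))
t=P[(P[:,2]>.168)&(P[:,2]<.195)&(im[v,u].min(1)>170)]
A,*_=np.linalg.lstsq(np.c_[t[:,0],t[:,1],np.ones(len(t))],t[:,2],rcond=None);print('top z= a x+b y+c',A,len(t),t.min(0),t.max(0))
E
```

```text
557 220 251 243 278
0.109 5 x [-0.0129  0.0012  0.0103] y [0.0238 0.0272 0.0275 0.0276]
0.116 50 x [-0.0158 -0.0145  0.0093] y [-0.0248  0.015   0.0276  0.0279]
0.123 45 x [-0.0172 -0.0153  0.012 ] y [-0.0231  0.0217  0.0273  0.0279]
0.13 61 x [-0.0174 -0.0154  0.0102] y [-0.024   0.0071  0.0271  0.028 ]
0.137 47 x [-0.016  -0.0143  0.0087] y [-0.0211  0.0207  0.0275  0.028 ]
0.144 31 x [-0.016  -0.0112  0.0112] y [0.0072 0.0264 0.0274 0.0278]
0.151 31 x [-0.0166 -0.0098  0.0121] y [0.0105 0.0265 0.0277 0.0281]
0.158 29 x [-0.0187 -0.0102  0.0108] y [0.0096 0.0266 0.0273 0.0278]
0.165 39 x [-0.0183 -0.0113  0.0121] y [0.0095 0.0263 0.0279 0.0282]
0.172 38 x [-0.0173 -0.0129  0.0142] y [0.0095 0.0253 0.0276 0.0278]
0.179 143 x [-0.0157 -0.0021  0.0137] y [0.0071 0.018  0.0265 0.0274]
0.186 35 x [-0.0197  0.0049  0.0197] y [0.0078 0.0116 0.0227 0.0264]
0.193 3 x [-0.018   0.0169  0.0195] y [0.0095 0.0098 0.0101 0.0102]
side y = a x + b(z-.14)+c [ 0.01052014 -0.00458074  0.02713018] 118 tilt deg -0.2624549787546948
top z= a x+b y+c [ 0.0749796  -0.22647611  0.18415835] 194 [-0.01984827  0.006501    0.1681295 ] [0.01968969 0.02802943 0.18867621]
```

The held timer is vertical to within about 0.3°, centred to about 1 mm, with its bottom at about 0.108. I'll align it and then descend in stages.

Emit:
{"op": "servo_tool", "data": {"delta_pos": [[0, 0.001, 0.002], [0, 0.001, 0.002], [0.005, 0, 0], [0.008, 0, 0], [0.008, 0, 0], [0.008, 0, 0], [0.004, 0, 0], [0, 0, 0]], "rot": [[0, 0, 0], [0, 0, 0], [0, 0, 0], [0, 0, 0], [0, 0, 0], [0, 0, 0], [0, 0, 0], [0, 0, 0]], "grip": [1, 1, 1, 1, 1, 1, 1, 1]}}

```text
clock: 14.18
tcp_pos: [0.473, 0.1873, 0.121]
ee_rot: [-0.046, 0.707, 0.046, 0.705]
force: [-0.3, -0.1, -1.0]
width: 0.0278
```

```bash
python3 plan.py 0.4742 0.186 0.07 7.3; python3 - <<'E'
from h import *
im,d=imaging.get_image('scene'); np.savez('scene11.npz',im=im,d=d)
E
python3 ov2.py scene11.npz 0.4738 0.186 7.4 0.074 pics/ov11.png
```

```text
jaw 7.3 rotvec tool deg [ 0.22 -0.17  0.01] dpos tool now [51.  -1.5  1.1] after turn [51.  -1.5  1. ]
jaw 187.3 rotvec tool deg [-1.7978e+02 -1.0000e-02 -2.7000e-01] dpos tool now [51.  -1.5  1.1] after turn [51.   1.5 -1. ]
t 14.1833 tcp [0.473  0.1873 0.121 ] jaw now 7.52 toolY [-0.131  0.991 -0.   ] q [ 0.158  0.277  1.767 -0.     1.1    0.026] F [-0.32 -0.15 -1.05] w 0.0278
```

View pics/ov11.png

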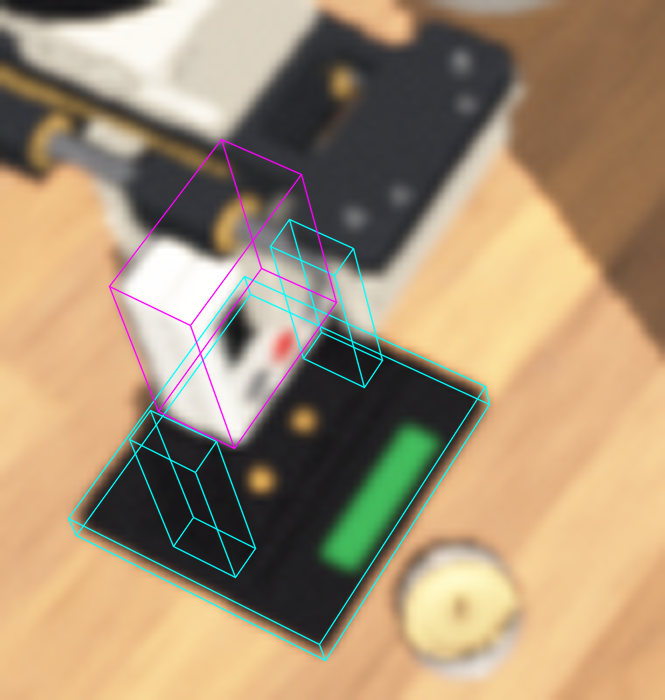

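The timer's lower end is between the cheek tops with no contact force. Descending further.

Emit:
{"op": "servo_tool", "data": {"delta_pos": [[0.004, -0.001, 0.001], [0.006, 0, 0], [0.006, 0, 0], [0.006, 0, 0], [0.006, 0, 0], [0.006, 0, 0], [0.004, 0, 0], [0, 0, 0]], "rot": [[0, 0, 0], [0, 0, 0], [0, 0, 0], [0, 0, 0], [0, 0, 0], [0, 0, 0], [0, 0, 0], [0, 0, 0]], "grip": [1, 1, 1, 1, 1, 1, 1, 1]}}

```text
clock: 14.9
tcp_pos: [0.4745, 0.1865, 0.0835]
ee_rot: [-0.046, 0.706, 0.046, 0.705]
force: [0.2, -0.2, -1.2]
width: 0.0276
```

```bash
python3 plan.py 0.4742 0.186 0.06 7.3; python3 - <<'E'
from h import *
im,d=imaging.get_image('scene'); np.savez('scene12.npz',im=im,d=d)
E
python3 ov2.py scene12.npz 0.4738 0.186 7.4 0.036 pics/ov12.png
```

```text
jaw 7.3 rotvec tool deg [ 0.21 -0.12  0.  ] dpos tool now [23.5 -0.4 -0.3] after turn [23.5 -0.4 -0.4]
jaw 187.3 rotvec tool deg [-179.79   -0.     -0.18] dpos tool now [23.5 -0.4 -0.3] after turn [23.5  0.4  0.4]
t 14.9 tcp [0.4745 0.1865 0.0835] jaw now 7.51 toolY [-0.131  0.991 -0.   ] q [0.155 0.324 1.809 0.    1.011 0.024] F [ 0.17 -0.2  -1.24] w 0.0276
```

View pics/ov12.png

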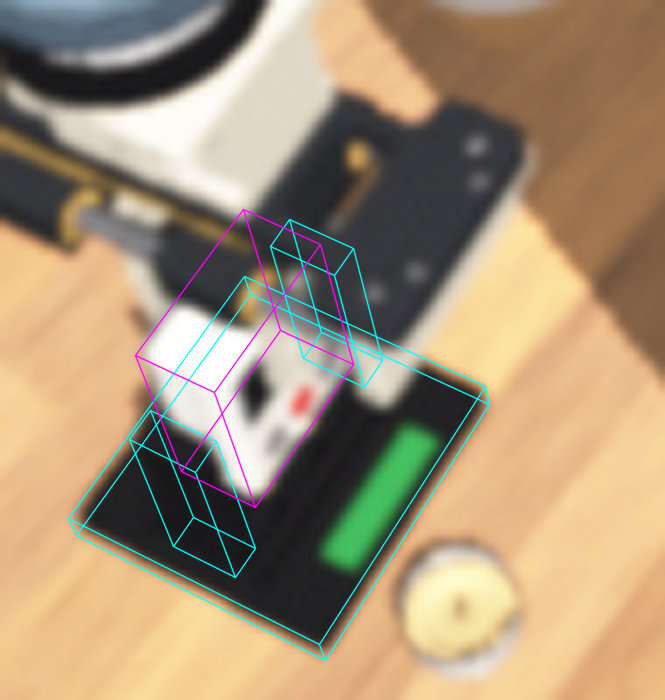

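Emit:
{"op": "servo_tool", "data": {"delta_pos": [[0.003, 0, 0], [0.003, 0, 0], [0.003, 0, 0], [0.003, 0, 0], [0.002, 0, 0], [0, 0, 0]], "rot": [[0, 0, 0], [0, 0, 0], [0, 0, 0], [0, 0, 0], [0, 0, 0], [0, 0, 0]], "grip": [1, 1, 1, 1, 1, 1]}}

```text
clock: 15.45
tcp_pos: [0.4749, 0.1866, 0.0701]
ee_rot: [-0.046, 0.706, 0.046, 0.705]
force: [-0.7, -0.2, -1.2]
width: 0.0279
```

Emit:
{"op": "servo_tool", "data": {"delta_pos": [[0.002, 0, 0], [0.002, 0, 0], [0.002, 0, 0], [0, 0, 0]], "rot": [[0, 0, 0], [0, 0, 0], [0, 0, 0], [0, 0, 0]], "grip": [1, 1, 1, 1]}}

```text
clock: 15.78
tcp_pos: [0.475, 0.1866, 0.0643]
ee_rot: [-0.046, 0.706, 0.046, 0.705]
force: [-0.6, -0.7, -1.4]
width: 0.0277
```

Emit:
{"op": "servo_tool", "data": {"delta_pos": [[0.001, 0, 0], [0.001, 0, 0], [0, 0, 0]], "rot": [[0, 0, 0], [0, 0, 0], [0, 0, 0]], "grip": [1, 1, 1]}}

```text
clock: 16.03
tcp_pos: [0.4752, 0.1866, 0.0625]
ee_rot: [-0.046, 0.706, 0.046, 0.706]
force: [0.3, -0.3, -0.6]
width: 0.0279
```

Below the lip height now, with no contact yet. I'll continue in 1 mm steps.

Emit:
{"op": "servo_tool", "data": {"delta_pos": [[0.001, 0, 0], [0.001, 0, 0], [0, 0, 0]], "rot": [[0, 0, 0], [0, 0, 0], [0, 0, 0]], "grip": [1, 1, 1]}}

```text
clock: 16.28
tcp_pos: [0.4752, 0.1866, 0.0605]
ee_rot: [-0.046, 0.706, 0.046, 0.706]
force: [0.1, 0.0, -0.6]
width: 0.0277
```

Emit:
{"op": "servo_tool", "data": {"delta_pos": [[0.001, 0, 0], [0, 0, 0]], "rot": [[0, 0, 0], [0, 0, 0]], "grip": [1, 1]}}

```text
clock: 16.45
tcp_pos: [0.4752, 0.1866, 0.0595]
ee_rot: [-0.046, 0.706, 0.046, 0.706]
force: [-0.0, 0.0, -1.4]
width: 0.0279
```

Emit:
{"op": "servo_tool", "data": {"delta_pos": [[0.001, 0, 0], [0, 0, 0]], "rot": [[0, 0, 0], [0, 0, 0]], "grip": [1, 1]}}

```text
clock: 16.62
tcp_pos: [0.4752, 0.1866, 0.0585]
ee_rot: [-0.046, 0.706, 0.046, 0.706]
force: [0.5, -0.6, -1.1]
width: 0.0277
```

Emit:
{"op": "servo_tool", "data": {"delta_pos": [[0.001, 0, 0], [0, 0, 0]], "rot": [[0, 0, 0], [0, 0, 0]], "grip": [1, 1]}}

```text
clock: 16.78
tcp_pos: [0.4752, 0.1866, 0.0575]
ee_rot: [-0.046, 0.706, 0.046, 0.706]
force: [-0.1, -0.7, -1.0]
width: 0.0277
```

Emit:
{"op": "servo_tool", "data": {"delta_pos": [[0.001, 0, 0], [0, 0, 0]], "rot": [[0, 0, 0], [0, 0, 0]], "grip": [1, 1]}}

```text
clock: 16.95
tcp_pos: [0.4753, 0.1867, 0.0572]
ee_rot: [-0.046, 0.706, 0.046, 0.706]
force: [-2.0, -0.5, 4.0]
width: 0.0278
```

Emit:
{"op": "servo_tool", "data": {"delta_pos": [[0.001, 0, 0], [0, 0, 0]], "rot": [[0, 0, 0], [0, 0, 0]], "grip": [1, 1]}}

```text
clock: 17.12
tcp_pos: [0.4753, 0.1867, 0.0571]
ee_rot: [-0.046, 0.705, 0.046, 0.706]
force: [-4.2, -0.8, 12.5]
width: 0.0279
```

```bash
python3 - <<'E'
from h import *
im,d=imaging.get_image('scene'); np.savez('scene13.npz',im=im,d=d)
W=cloud('scene',d);M=T(.4742,.186,7.4);L=(W-M[:3,3])@M[:3,:3]
m=(abs(L[...,0])<.012)&(L[...,1]<.026)&(L[...,1]>.005)&(im.min(2)>150);print(np.histogram(L[m][:,2],bins=np.arange(.06,.12,.003)))
E
python3 ov2.py scene13.npz 0.4742 0.186 7.4 0.012 pics/ov13.png
```

```text
(array([ 0,  0,  0,  0,  0,  0,  5, 47, 17,  0,  0,  0,  0,  0,  0,  0,  0,
        0,  0]), array([0.06 , 0.063, 0.066, 0.069, 0.072, 0.075, 0.078, 0.081, 0.084,
       0.087, 0.09 , 0.093, 0.096, 0.099, 0.102, 0.105, 0.108, 0.111,
       0.114, 0.117]))
```

View pics/ov13.png

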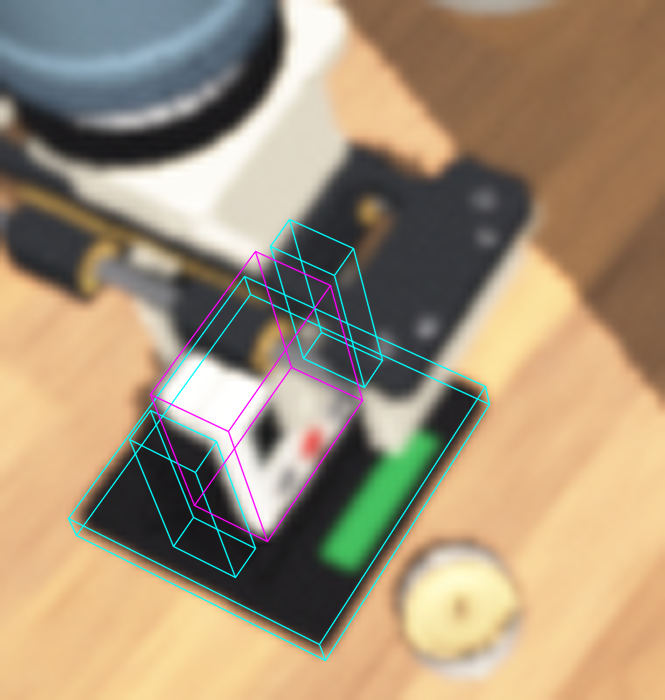

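The timer's top is at about 0.083 (84 mm expected) and the floor contact force is 12 N, so it is seated. Releasing and retreating straight up.

Emit:
{"op": "servo_tool", "data": {"delta_pos": [[-0.0015, 0, 0], [0, 0, 0], [0, 0, 0], [0, 0, 0], [0, 0, 0], [0, 0, 0], [0, 0, 0], [0, 0, 0]], "rot": [[0, 0, 0], [0, 0, 0], [0, 0, 0], [0, 0, 0], [0, 0, 0], [0, 0, 0], [0, 0, 0], [0, 0, 0]], "grip": [1, 0, 0, 0, 0, 0, 0, 0]}}

```text
clock: 17.83
tcp_pos: [0.4752, 0.1866, 0.057]
ee_rot: [-0.046, 0.706, 0.046, 0.706]
force: [-0.6, -0.5, -0.3]
width: 0.0701
```

Emit:
{"op": "servo_tool", "data": {"delta_pos": [[-0.008, 0, 0], [-0.015, 0, 0], [-0.02, 0, 0], [-0.02, 0, 0], [-0.02, 0, 0], [-0.01, 0, 0], [0, 0, 0]], "rot": [[0, 0, 0], [0, 0, 0], [0, 0, 0], [0, 0, 0], [0, 0, 0], [0, 0, 0], [0, 0, 0]], "grip": [0, 0, 0, 0, 0, 0, 0]}}

```text
clock: 18.42
tcp_pos: [0.477, 0.187, 0.153]
ee_rot: [-0.046, 0.704, 0.047, 0.707]
force: [-0.1, -0.0, -0.2]
width: 0.0932
```

Emit:
{"op": "servo_tool", "data": {"delta_pos": [[0, 0, -0.015], [0, 0, -0.03], [0, 0, -0.03], [0, 0, -0.015], [0, 0, 0], [0, 0, 0]], "rot": [[0, 0, 0], [0, 0, 0], [0, 0, 0], [0, 0, 0], [0, 0, 0], [0, 0, 0]], "grip": [0, 0, 0, 0, 0, 0]}}

```text
clock: 18.92
tcp_pos: [0.3855, 0.1748, 0.1497]
ee_rot: [-0.046, 0.706, 0.046, 0.705]
force: [0.1, -0.9, -0.5]
width: 0.0931
```

```bash
python3 - <<'E'
from h import *
im,d=imaging.get_image('scene'); np.savez('scene14.npz',im=im,d=d); cv2.imwrite('pics/s14.png',im[:,:,::-1])
W=cloud('scene',d);M=T(.4742,.186,7.4);L=(W-M[:3,3])@M[:3,:3]
m=(abs(L[...,0])<.02)&(abs(L[...,1])<.031)&(L[...,2]>.06)&(L[...,2]<.1)&(im.min(2)>140);P=W[m];t=P[P[:,2]>.08];print(np.median(t[:,2]),cv2.minAreaRect(t[:,:2].astype(np.float32)*1000))
print(ctrl.read_state()['tcp_pos'],ctrl.read_state()['force'])
E
python3 ov2.py scene14.npz 0.4742 0.186 7.4 0.012 pics/ov14.png
```

```text
0.08315647846940165 ((473.4103698730469, 186.86209106445312), (28.11681365966797, 54.73753356933594), 8.051777839660645)
[0.38662917 0.17492392 0.1499593 ] [-0.13977846  0.13064977 -1.35200588]
```

View pics/ov14.png

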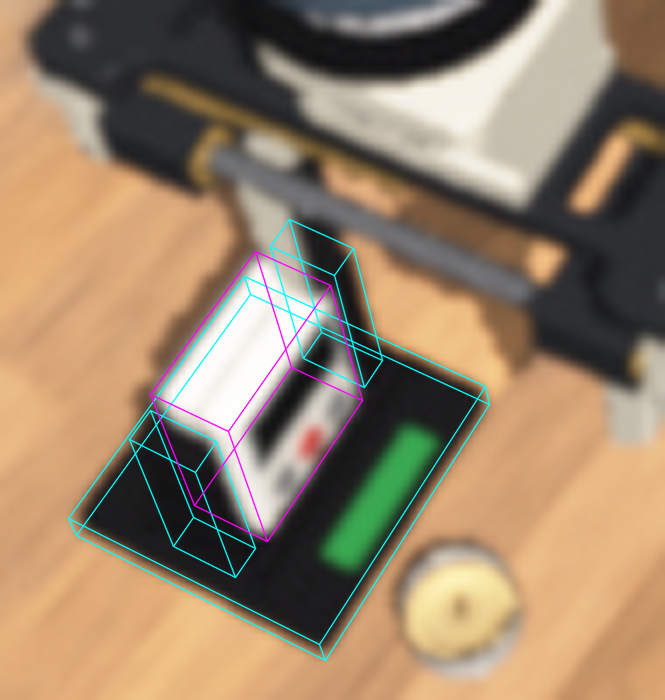

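View pics/s14.png

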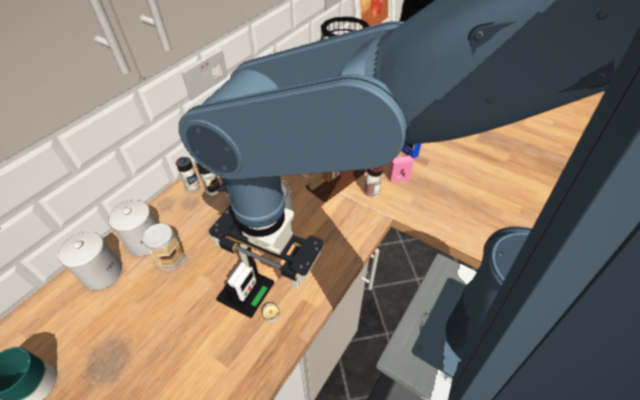

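The overlay shows the timer standing in the dock at crop (255,395), screen towards the green strip, with the tea light untouched at (460,605). Its top is at 0.083 and its centre at (0.4734, 0.1869), against a dock centre of about (0.473, 0.1865). The hand is clear.

```bash
python3 -c "
from rig import ctrl
print(ctrl.sign_off())"
```

```text
the job is handed in; nothing more can be done
None
```

The timer is standing in the dock, screen towards the green strip, and I handed the job in at about 19 s of the 64 s allowed. No verdict was reported.

**What I did:** I gripped the timer by its sides, slid it up 24 mm and pulled it off the stud by about 24 mm. I then stood it upright on the bare worktop at about (0.40, -0.06), let go, and took it again front to back. Finally I lowered it into the dock until it touched the pocket floor (about 12 N), released it and backed the hand away.

**Last checks:**
- **Seating:** the timer's top measured 83 mm up, against 84 mm expected. Its centre is within about 1 mm of the dock centre measured the same way, and about 1–3 mm from the silhouette estimates.
- **Clearance:** after I let go, the hand was clear of the dock and the measured force was only noise (about 1.4 N at most).
- **Bystanders:** the tea light sits where it was. The mug, spice jar and thermometer showed no change in the later pictures I looked at. In the final picture the arm hides the thermometer and most of the mug, so I did not measure those again.

**What went wrong or disagreed:**
- **Second grip:** I started lifting before the jaws had fully closed, so the grip ended up about 19 mm higher on the timer than planned. It still hung vertical to within about 0.3°, so I kept that grip.
- **Dock measurements:** the silhouette estimates of the dock's position differed from the depth-based ones by up to about 5 mm. I used a value between them, and the insertion met no side contact.

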